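# Weigh the full sample box

### The job

Three closed sample boxes look alike, but one is full and clearly heavier than the other two: find it by feel and slide it, gently, lengthways up the ramp onto the bench scale until its end sits squarely home against the back fence. Leave it on the plate there; leave the other two boxes standing where they are (moved by no more than 5 cm) and do not disturb the glassware.

Things in the scene. Friction and masses are not known exactly. Their poses are not given: they have to be found in the camera images.
- box_a_center (a point): closed off-white plastic box 110 x 90 x 50 mm, one of three alike; point at its middle, 25 mm up; x along the 110 mm length, z up. Slides on the bench; too wide to grip. The letter says nothing: the full box weighs 0.69 to 0.81 kg in all, each other one 0.28 to 0.37 kg, load central; friction unknown, the same for all three
- box_b_center (a point): closed off-white plastic box 110 x 90 x 50 mm, one of three alike; point at its middle, 25 mm up; x along the 110 mm length, z up. Slides on the bench; too wide to grip. The letter says nothing: the full box weighs 0.69 to 0.81 kg in all, each other one 0.28 to 0.37 kg, load central; friction unknown, the same for all three
- box_c_center (a point): closed off-white plastic box 110 x 90 x 50 mm, one of three alike; point at its middle, 25 mm up; x along the 110 mm length, z up. Slides on the bench; too wide to grip. The letter says nothing: the full box weighs 0.69 to 0.81 kg in all, each other one 0.28 to 0.37 kg, load central; friction unknown, the same for all three
- scale: low bench scale, fixed; origin under the middle of its plate, at bench height; x points from the open mouth to the back fence, z up. Steel plate 130 (x) x 125 mm, top 3 mm high. Fences 35 mm high: sides with inner faces at y = +-62.5 mm, 8 mm thick, back with inner face at x = +65 mm. Ramp up from x = -96 to -56 mm, its upper edge under 1 mm proud of the plate
- scale_stop (a point): middle of the inner face of the scale's back fence, at plate height (3 mm); axes as the scale's. The scale's display stands behind the fence, 10 to 60 mm beyond this point and up to 155 mm high
- bottle_big: bystander: upright clear glass bottle with a blue cap, 76 mm diameter, 130 mm high; origin at the centre of its underside
- bottle_mid: bystander: upright clear glass bottle with a blue cap, 66 mm diameter, 110 mm high; origin at the centre of its underside
- bottle_small: bystander: upright clear glass bottle with a blue cap, 56 mm diameter, 90 mm high; origin at the centre of its underside
- beaker: bystander: upright open glass beaker, 76 mm diameter, 90 mm high; origin at the centre of its underside
Things that resemble listed ones, but are neither listed nor needed, are in the scene too. Leave any purple look-alike of the part that bears box_c_center alone.

How it is judged:
At the end, for the whole second after the job is handed in: The full box rests level on the scale plate (over 5.2 N from it, which only the full box gives), lengthways within 0.1 rad, its end within 7 mm of the back fence, within 25 mm of the middle line; the other boxes stand upright within 60 mm of their starts (((contact force between box_a and scale above 5.2 N and x of box_a_center in the frame of scale_stop between -0.062 and -0.048 m and y of box_a_center in the frame of scale_stop between -0.025 and 0.025 m and z of box_a_center in the frame of scale_stop below 0.03 m and angle between the x axis of box_a_center and the x axis of scale, either way round below 0.1 rad and angle between each of box_a_center, box_b_center, box_c_center's own z axis and vertical below 0.05 rad and linear speed of box_a below 0.01 m/s and distance of each of box_b_center, box_c_center from where it was at the start of the episode below 0.06 m) or (contact force between box_b and scale above 5.2 N and x of box_b_center in the frame of scale_stop between -0.062 and -0.048 m and y of box_b_center in the frame of scale_stop between -0.025 and 0.025 m and z of box_b_center in the frame of scale_stop below 0.03 m and angle between the x axis of box_b_center and the x axis of scale, either way round below 0.1 rad and angle between each of box_b_center, box_a_center, box_c_center's own z axis and vertical below 0.05 rad and linear speed of box_b below 0.01 m/s and distance of each of box_a_center, box_c_center from where it was at the start of the episode below 0.06 m) or (contact force between box_c and scale above 5.2 N and x of box_c_center in the frame of scale_stop between -0.062 and -0.048 m and y of box_c_center in the frame of scale_stop between -0.025 and 0.025 m and z of box_c_center in the frame of scale_stop below 0.03 m and angle between the x axis of box_c_center and the x axis of scale, either way round below 0.1 rad and angle between each of box_c_center, box_a_center, box_b_center's own z axis and vertical below 0.05 rad and linear speed of box_c below 0.01 m/s and distance of each of box_a_center, box_b_center from where it was at the start of the episode below 0.06 m))); the robot touches nothing.
It fails at once if a bottle or the beaker is moved more than 20 mm or tilted more than 0.2 rad (distance of any of bottle_big, bottle_mid, bottle_small, beaker from where it was at the start of the episode above 0.02 m or angle between any of bottle_big, bottle_mid, bottle_small, beaker's own z axis and vertical above 0.2 rad).
It fails at once if a box is tipped more than 0.35 rad or lifted more than 40 mm (angle between any of box_a_center, box_b_center, box_c_center's own z axis and vertical above 0.35 rad or height (world z) of any of box_a_center, box_b_center, box_c_center above 0.065 m).
It fails at once if the fingers press on a box with more than 40 N (contact force between the fingers and box_a above 40 N or contact force between the fingers and box_b above 40 N or contact force between the fingers and box_c above 40 N).
It also fails if it takes over 72 s, if anything falls off the work surface, if the arm or the gripper's body presses on something with over 40 N, if the wrist force passes 120 N, or if a joint passes its speed limit or range.

### The arm

A 7-joint arm with a two-finger parallel gripper is mounted at the origin on the work surface. World frame = base frame: x ahead of the robot, y to its left, z up, the work surface at z = 0. Lengths are in m, angles in rad, forces in N, time in s.
With the tool pointing down it reaches from about 0.35 to 0.9 m from the base axis. Payload 8.1 kg.
Tool frame: the origin (TCP) lies midway between the tips of the shut fingers; the grasp point (between the pads) lies 19 mm behind it; z points along the fingers, y is the direction in which the jaws open and shut (so a half turn about z gives the same grasp; the last joint's range is limited). The gripper opens to 92 mm and grips with 3 to 60 N. Pads are 19 mm wide; open, the fingers measure 130 mm over their backs; the gripper's body (75 mm by 190 mm) begins 47 mm behind the grasp point.
Start: joints at [1.064, 0.434, 0.025, 1.573, -0.012, 1.134, -0.075], TCP at [0.246, -0.575, 0.227] pointing down, gripper open.
Joint ranges: [-2.62, 2.62], [-0.44, 2.09], [-1.27, 1.32], [0.08, 2.57], [-1.32, 4.46], [0.12, 2], [-2.74, 2.74]. Speed limits (rad/s): [2.22, 2.22, 3.01, 3.01, 3.14, 3.14, 3.14].

### API

Orientations are given as a rotation vector (axis times angle).
In Python, from cell import arm gives the robot as it stands. The module is installed in compiled form; this text tells all that it offers.
- The arm moves only by the tool jog_arm, never from a script. Its argument "increments" is a list of rows, each an object with "slide": the shift along the tool's x, y, z in mm, a list of three; "roll": the turn about the tool's z in rad; "gripper": the opening, from 0 (shut) to 1 (fully open). In form: [{"slide": [x, y, z], "roll": roll, "gripper": gripper}, ...]. A call has exactly 10 rows; each row is the pose to reach, as a shift and turn from the pose commanded when the call began, along the tool's axes at that moment; what a row does not reach only later rows make up. A row lasts 1/12 s, in which the tool goes at most 41.7 mm and 7.16 degrees, less where a joint would pass 70% of its speed; a pose out of reach is approached as far as the arm can. A call with a gripper value outside its range is refused whole. The fingers move at their own pace and stop on an object; "newtons" is the grip in N (left out, the last holds). Time passes only in rows, so rows that repeat a pose let the fingers close, or fill a call up. It gives the time, the measured TCP pose, the force and the opening at its end, in the units of the state.
- arm.observe(): the state, without advancing time (a new reading comes with each control period).
- arm.get_image(name): name is "scene" or "top" or "wrist"; returns a dict with "frame" (480x640x3 uint8, blue, green, red), "depth" (480x640 float32, m along the optical axis (not along the pixel's ray), 0 where there is no reading), "intrinsics" (3x3 intrinsics, pixels), "dist_coeffs" ([k1, k2, p1, p2, k3] as OpenCV has them; the pictures are not rectified), "R" (3x3) and "t" (3): a world point X has camera coordinates R X + t; the wrist camera has in their place "hand_eye" (4x4, takes a point from camera to tool coordinates, whose origin is the TCP and whose axes are the flange's). Camera axes: x right, y down, z forward; pixel columns grow to the right and rows downward; lengths in m; the calibration is good to about 2 mm. A picture is of the moment at which its call begins: read the wrist's pose just before it.
- arm.sign_off(): hands the job in, once; it reports no verdict.
The state is a dict: "clock": time; "joints": joint angles; "dq": joint speeds; "joint_efforts": joint torques, N m; "position": TCP position; "ee_rot": TCP orientation; "force": force on the tool from outside, world axes, zero at the start; "ft_torque": the same for the moment, N m; "width": opening from 0.0 (shut) to 1.0 (fully open).
Only numpy, scipy, OpenCV 4.12 (cv2) and the standard library are available. Lean on these libraries where they do the work, as an engineer would, in place of code of your own. Each camera call takes 0.05 s, during which the arm holds its last target.

## Working session

There is one attempt and no reset: what is moved stays moved. The work goes in short steps, Python scripts to look and compute and a tool call to move; the robot and the scene stay as the last step left them, time stands still between calls to the robot, and variables do not carry over. Pictures are saved under pics/ and viewed, and the job is handed in when it is done.

Besides the shell and the picture viewer there is one more tool, called after "Emit:" by a JSON object that holds its "name" and its "arguments". jog_arm: Moves the arm, as the interface text tells. Its arguments: {"type":"object","properties":{"increments":{"type":"array"},"newtons":{"type":"number"}},"required":["increments"]}

```bash
mkdir -p pics; cat > h.py <<'E'
import numpy as np, cv2
from cell import arm
def grab(n):
    return arm.get_image(n)
def save(im,fn): cv2.imwrite('pics/'+fn,im)
E
python3 - <<'E'
from h import *
np.set_printoptions(precision=4,suppress=True)
print(arm.observe())
import pickle
for n in ['scene','top','wrist']:
    s=arm.observe(); d=grab(n); save(d['frame'],n+'0.png'); d['s']=s
    pickle.dump(d,open(n+'0.pkl','wb'))
    print(n,{k:v for k,v in d.items() if k not in('frame','depth','s')})
E
```

```text
{'clock': 0.0, 'joints': array([ 1.0644,  0.4352,  0.025 ,  1.5741, -0.0116,  1.134 , -0.0751]), 'dq': array([ 0.    ,  0.0014,  0.0003, -0.0009, -0.0008, -0.    , -0.0007]), 'joint_efforts': array([  0.0007, -66.7859,   0.9852, -31.4465,  -0.0606,   0.043 ,
         0.0001]), 'position': array([ 0.2453, -0.5743,  0.2259]), 'ee_rot': array([-3.0763, -0.6296,  0.0007]), 'force': array([-0.2048,  0.3978, -0.0972]), 'ft_torque': array([-0.0153,  0.0617, -0.0066]), 'width': 1.000828695581108}
scene {'intrinsics': array([[554.8989,   0.    , 327.8416],
       [  0.    , 554.8989, 242.853 ],
       [  0.    ,   0.    ,   1.    ]]), 'dist_coeffs': array([0.0168, 0.    , 0.    , 0.    , 0.    ]), 'R': array([[-0.7001,  0.714 , -0.0044],
       [ 0.3708,  0.3583, -0.8568],
       [-0.6102, -0.6015, -0.5156]]), 't': array([ 0.324 , -0.1699,  1.7886])}
top {'intrinsics': array([[614.6244,   0.    , 320.7323],
       [  0.    , 614.6244, 248.4163],
       [  0.    ,   0.    ,   1.    ]]), 'dist_coeffs': array([-0.09,  0.  ,  0.  ,  0.  ,  0.  ]), 'R': array([[-0.0198, -0.9998, -0.0018],
       [-0.986 ,  0.0198, -0.1657],
       [ 0.1657, -0.0015, -0.9862]]), 't': array([0.0507, 0.5396, 1.4169])}
wrist {'intrinsics': array([[404.291 ,   0.    , 320.3578],
       [  0.    , 404.291 , 244.9072],
       [  0.    ,   0.    ,   1.    ]]), 'dist_coeffs': array([-0.0145,  0.    ,  0.    ,  0.    ,  0.    ]), 'hand_eye': array([[-0.0007, -0.9597, -0.2809,  0.0758],
       [ 1.    , -0.001 ,  0.001 , -0.001 ],
       [-0.0012, -0.2809,  0.9597, -0.1578],
       [ 0.    ,  0.    ,  0.    ,  1.    ]])}
```

View pics/scene0.png

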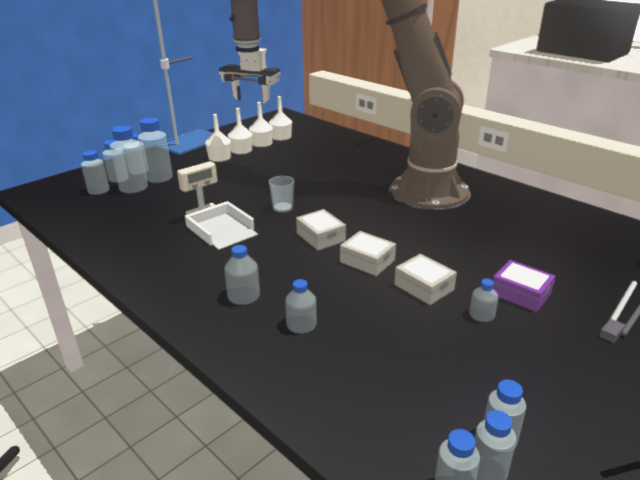

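View pics/top0.png

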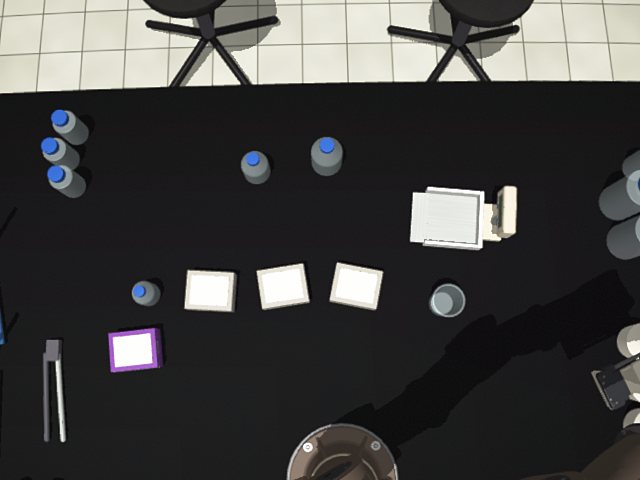

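View pics/wrist0.png

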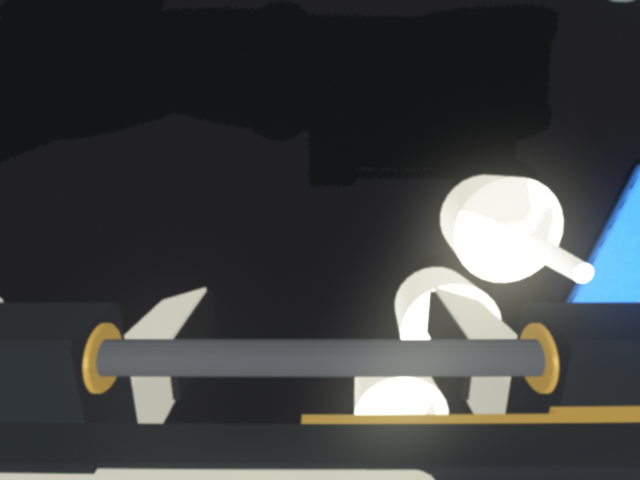

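The scene view shows three boxes at about (321,229), (368,252) and (425,278), a purple look-alike at (524,284), and the scale at (221,222). The top view has the boxes at (210,290), (283,286) and (357,286), and the scale at (450,218) with its mouth to the left. The beaker is at (447,300), with two bottles at (255,166) and (327,155) and a small one at (145,293).

```bash
cat >> h.py <<'E'
def ray(d,uv):
    uv=np.asarray(uv,float).reshape(-1,1,2)
    n=cv2.undistortPoints(uv,d['intrinsics'],d['dist_coeffs']).reshape(-1,2)
    C=-d['R'].T@d['t']; D=np.c_[n,np.ones(len(n))]@d['R']
    return C,D
def onplane(d,uv,z):
    C,D=ray(d,uv); return C+D*((z-C[2])/D[:,2])[:,None]
def proj(d,P):
    r,_=cv2.Rodrigues(d['R']); return cv2.projectPoints(np.asarray(P,float).reshape(-1,1,3),r,d['t'],d['intrinsics'],d['dist_coeffs'])[0].reshape(-1,2)
def tri(d1,u1,d2,u2):
    C1,D1=ray(d1,u1);C2,D2=ray(d2,u2);a=D1[0]/np.linalg.norm(D1);b=D2[0]/np.linalg.norm(D2)
    A=np.c_[a,-b]; s=np.linalg.lstsq(A,C2-C1,rcond=None)[0]
    p,q=C1+a*s[0],C2+b*s[1]; return (p+q)/2,np.linalg.norm(p-q)
E
python3 - <<'E'
from h import *
import pickle
t=pickle.load(open('top0.pkl','rb'));s=pickle.load(open('scene0.pkl','rb'))
c=t['frame'][170:340,100:530]; save(cv2.resize(c[:,60:300],None,fx=3.3,fy=3.3,interpolation=cv2.INTER_NEAREST),'tc1.png')
save(cv2.resize(t['frame'][170:340,390:540],None,fx=3.5,fy=3.5,interpolation=cv2.INTER_NEAREST),'tc2.png')
save(cv2.resize(s['frame'][150:320,170:470],None,fx=2.6,fy=2.6,interpolation=cv2.INTER_NEAREST),'sc1.png')
E
```

```text
(no output)
```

View pics/tc1.png

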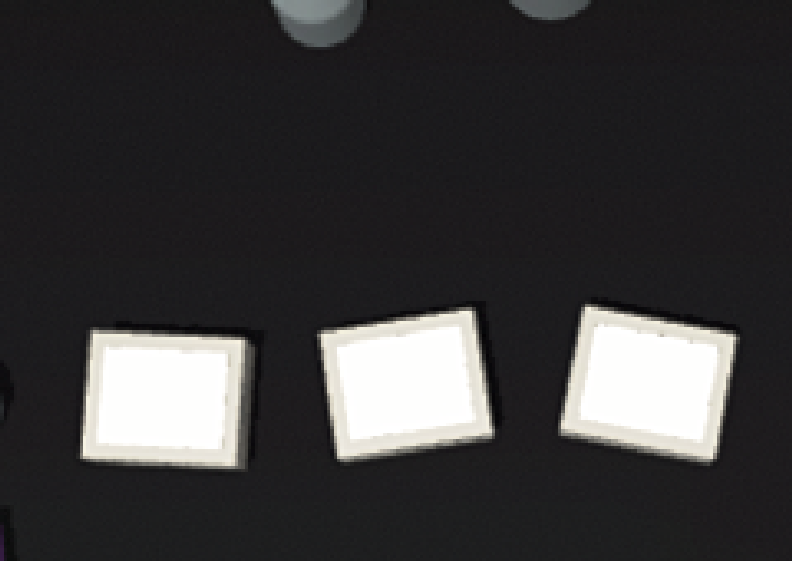

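View pics/tc2.png

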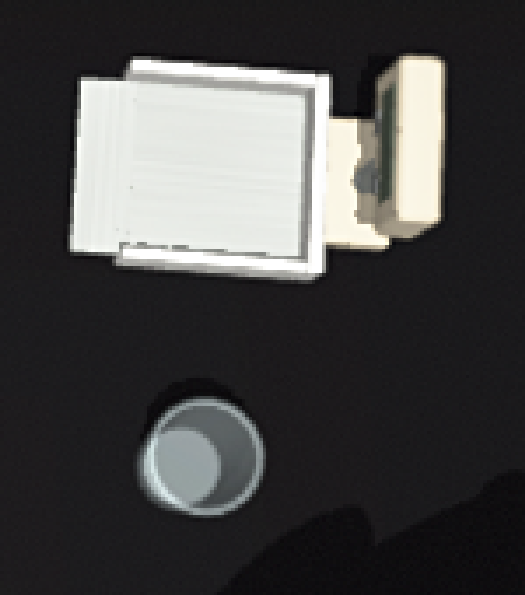

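View pics/sc1.png

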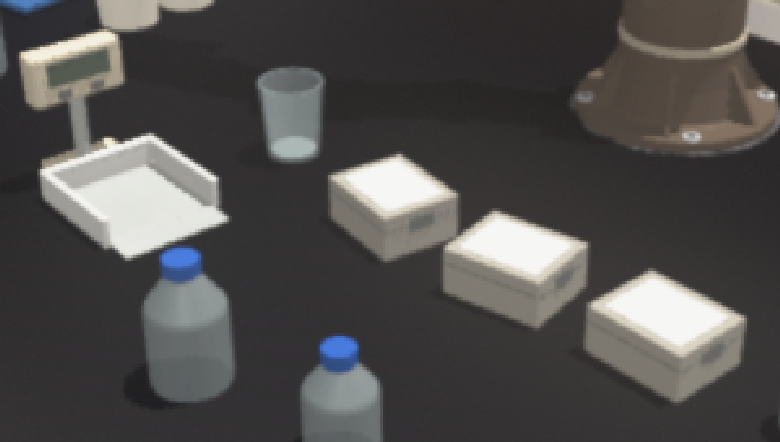

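The crops show each box's top rim and white lid clearly. The ramp edge is on the left of the scale, with U-shaped fences opening left.

```bash
python3 - <<'E'
from h import *
import pickle
np.set_printoptions(precision=4,suppress=True)
t=pickle.load(open('top0.pkl','rb'));s=pickle.load(open('scene0.pkl','rb'))
def lids(d,th,roi):
    m=(d['frame'].min(2)>th).astype(np.uint8); M=np.zeros_like(m);x0,y0,x1,y1=roi;M[y0:y1,x0:x1]=1
    cs,_=cv2.findContours(m*M,cv2.RETR_EXTERNAL,cv2.CHAIN_APPROX_NONE)
    out=[]
    for c in cs:
        if cv2.contourArea(c)<300: continue
        mm=cv2.moments(c); out.append(((mm['m10']/mm['m00'],mm['m01']/mm['m00']),c,cv2.contourArea(c)))
    return sorted(out,key=lambda o:o[0][0])
L=lids(t,245,(170,250,400,330)); S=lids(s,228,(290,200,470,310))
for o in L: print('top',np.round(o[0],1),o[2])
for o in S: print('scene',np.round(o[0],1),o[2])
for o,q in zip(L,S[::-1]):
    P,g=tri(t,o[0],s,q[0]); 
    W=onplane(t,o[1].reshape(-1,2),0.05)[:,:2]
    r=cv2.minAreaRect((W*1000).astype(np.float32)); b=cv2.boxPoints(r)
    e=[b[1]-b[0],b[2]-b[1]]; e=max(e,key=np.linalg.norm); a=np.degrees(np.arctan2(e[1],e[0]))
    print('box',P,'gap',g,'rect',r,'long axis deg',a, 'plane c',onplane(t,o[0],0.05))
# caps, beaker, scale
hsv=cv2.cvtColor(t['frame'],cv2.COLOR_BGR2HSV);m=cv2.inRange(hsv,(105,150,100),(125,255,255))
cs,_=cv2.findContours(m,cv2.RETR_EXTERNAL,cv2.CHAIN_APPROX_NONE)
for c in cs:
    if cv2.contourArea(c)>60:
        u=c.reshape(-1,2).mean(0); print('cap',u,[onplane(t,u,z)[0][:2] for z in (.09,.11,.13)])
# scale fence tops by crop coordinates (from tc2: /3.5 +390,+170)
f=lambda x,y:(390+x/3.5,170+y/3.5)
for nm,p,z in [('fenceTL out',(131,57),.035),('fenceTR out',(330,75),.035),('fenceBR out',(325,280),.035),('fenceBL out',(117,264),.035),('rampTL',(80,78),0),('rampBL',(70,250),0),('backTL in',(312,90),.035),('backBL in',(308,262),.035),('beaker top',(207,457),.09)]:
    print(nm,onplane(t,f(*p),z)[0])
g=lambda x,y:(170+x/2.6,150+y/2.6)
for nm,p,q in [('TR',(330,75),(42,175)),('BR',(325,280),(152,135)),('BL',(117,264),(217,182)),('TL',(131,57),(108,225)),('ramp BL',(70,250),(228,218)),('ramp TL',(80,78),(125,256))]:
    print('tri',nm,tri(t,f(*p),s,g(*q)))
E
```

```text
top [208.7 290.2] 992.0
top [282.2 285.5] 1011.5
top [356.  285.3] 1015.5
scene [320.4 220.6] 354.0
scene [367.9 243.8] 442.0
scene [425.8 269.2] 558.0
box [0.4452 0.3058 0.0499] gap 0.0005695929472703128 rect ((445.6245422363281, 305.3554992675781), (87.96263885498047, 68.32927703857422), 85.95980072021484) long axis deg 85.95981 plane c [[0.4454 0.3055 0.05  ]]
box [0.453  0.1325 0.0504] gap 0.0007580461060036726 rect ((453.5697937011719, 132.35804748535156), (68.44155883789062, 88.12776947021484), 7.656332492828369) long axis deg -82.34367 plane c [[0.4533 0.1322 0.05  ]]
box [ 0.45   -0.0409  0.0501] gap 0.0004508608033959144 rect ((450.38916015625, -41.07769775390625), (88.16438293457031, 68.0543441772461), 78.11797332763672) long axis deg 78.11795 plane c [[ 0.4501 -0.0411  0.05  ]]
cap [139.     290.6333] [array([0.443 , 0.4596]), array([0.4409, 0.4536]), array([0.4388, 0.4477])]
cap [ 54.9574 173.617 ] [array([0.7278, 0.6743]), array([0.7217, 0.6653]), array([0.7155, 0.6562])]
cap [252.5294 158.9412] [array([0.7512, 0.1974]), array([0.7447, 0.1952]), array([0.7382, 0.1929])]

[... 406 characters left out ...]
035 ]
fenceBL out [ 0.5445 -0.2069  0.035 ]
rampTL [ 0.6856 -0.193   0.    ]
rampBL [ 0.5611 -0.1802  0.    ]
backTL in [ 0.6651 -0.35    0.035 ]
backBL in [ 0.5433 -0.3393  0.035 ]
beaker top [ 0.4064 -0.2505  0.09  ]
tri TR (array([ 0.6743, -0.3626,  0.028 ]), np.float64(0.007959379663140904))
tri BR (array([ 0.5308, -0.3514,  0.0277]), np.float64(0.0024244744567945586))
tri BL (array([ 0.5471, -0.2094,  0.0259]), np.float64(0.0027318529131235983))
tri TL (array([ 0.6888, -0.2216,  0.0282]), np.float64(0.010268816712560202))
tri ramp BL (array([ 0.5609, -0.1799, -0.0012]), np.float64(0.0012080227007339836))
tri ramp TL (array([ 0.6856, -0.193 ,  0.0002]), np.float64(6.906320861313585e-05))
```

```bash
cat >> h.py <<'E'
from scipy.spatial.transform import Rotation as Ro
def go(P,yaw=None):
    s=arm.observe(); R=Ro.from_rotvec(s['ee_rot']).as_matrix(); d=np.array(P)-s['position']
    y0=np.degrees(np.arctan2(R[1,0],R[0,0])); r=0 if yaw is None else -np.radians((yaw-y0+180)%360-180)
    print('t %.2f'%s['clock'],'pos',s['position'].round(4),'yaw %.1f'%y0,'slide',(R.T@d*1000).round(1),'roll %.3f'%r,'F',s['force'].round(2),'w %.2f'%s['width'],'j',s['joints'].round(2))
E
python3 -c "
from h import *
go((.372,-.025,.2),-11.9)"
```

```text
t 0.15 pos [ 0.2454 -0.5744  0.2262] yaw 23.1 slide [ 332.3 -455.5   26.6] roll 0.611 F [ 0.46 -0.66  0.95] w 1.00 j [ 1.06  0.44  0.02  1.57 -0.01  1.13 -0.08]
```

Emit:
{"name": "jog_arm", "arguments": {"increments": [{"slide":[332,-455,27],"roll":0.61,"gripper":0.5},{"slide":[332,-455,27],"roll":0.61,"gripper":0.5},{"slide":[332,-455,27],"roll":0.61,"gripper":0.5},{"slide":[332,-455,27],"roll":0.61,"gripper":0.5},{"slide":[332,-455,27],"roll":0.61,"gripper":0.5},{"slide":[332,-455,27],"roll":0.61,"gripper":0.5},{"slide":[332,-455,27],"roll":0.61,"gripper":0.5},{"slide":[332,-455,27],"roll":0.61,"gripper":0.5},{"slide":[332,-455,27],"roll":0.61,"gripper":0.5},{"slide":[332,-455,27],"roll":0.61,"gripper":0.5}]}}

```text
clock: 0.98
position: [0.3383, -0.1699, 0.2069]
ee_rot: [3.124, -0.324, 0.001]
force: [1.6, 0.2, -0.7]
width: 0.499
```

```bash
python3 -c "
from h import *
go((.372,-.025,.12),-11.9)"
```

```text
t 0.98 pos [ 0.3383 -0.1699  0.2069] yaw -11.8 slide [   3.2 -148.8   86.9] roll 0.001 F [ 1.56  0.24 -0.69] w 0.50 j [ 0.44  0.06 -0.13  2.14  0.01  0.94 -1.46]
```

Emit:
{"name": "jog_arm", "arguments": {"increments": [{"slide":[3,-149,20],"roll":0,"gripper":0.5},{"slide":[3,-149,20],"roll":0,"gripper":0.5},{"slide":[3,-149,20],"roll":0,"gripper":0.5},{"slide":[3,-149,60],"roll":0,"gripper":0.5},{"slide":[3,-149,100],"roll":0,"gripper":0.5},{"slide":[3,-149,140],"roll":0,"gripper":0.5},{"slide":[3,-149,165],"roll":0,"gripper":0.5},{"slide":[3,-149,182],"roll":0,"gripper":0.5},{"slide":[3,-149,182],"roll":0,"gripper":0.5},{"slide":[3,-149,182],"roll":0,"gripper":0.5}]}}

```text
clock: 1.82
position: [0.3713, -0.0266, 0.0246]
ee_rot: [3.125, -0.323, -0.004]
force: [0.0, 0.6, 0.3]
width: 0.497
```

```bash
python3 -c "
from h import *
go((.372,-.025,.022),-11.9)
for i in range(6):
  grab('wrist'); s=arm.observe(); print(s['force'].round(2),s['joint_efforts'].round(2),s['ft_torque'].round(2))
d=grab('wrist');save(d['frame'],'w1.png')"
```

```text
t 1.82 pos [ 0.3713 -0.0266  0.0246] yaw -11.8 slide [ 0.4 -1.7  2.6] roll 0.002 F [0.02 0.58 0.34] w 0.50 j [ 0.12  0.39 -0.23  2.36  0.22  0.42 -2.08]
[-0.48  0.04  0.55] [ -0.38 -42.93  -1.46 -13.24   0.08  -0.18  -0.06] [0.08 0.06 0.02]
[-0.37  0.58 -0.49] [-2.900e-01 -4.343e+01 -1.530e+00 -1.348e+01  2.000e-02 -8.000e-02
 -1.000e-02] [0.04 0.01 0.02]
[-0.23 -0.09 -0.08] [-2.200e-01 -4.387e+01 -1.570e+00 -1.367e+01  0.000e+00 -6.000e-02
  1.000e-02] [0.06 0.01 0.01]
[ 0.17  0.49 -0.03] [-1.500e-01 -4.424e+01 -1.600e+00 -1.381e+01 -0.000e+00 -6.000e-02
  1.000e-02] [ 0.05  0.01 -0.03]
[ 0.39 -1.18 -0.28] [-1.000e-01 -4.454e+01 -1.610e+00 -1.388e+01 -0.000e+00 -7.000e-02
  1.000e-02] [-0.01 -0.02 -0.02]
[0.06 0.24 0.07] [-5.000e-02 -4.477e+01 -1.620e+00 -1.391e+01 -0.000e+00 -8.000e-02
  1.000e-02] [0.06 0.01 0.04]
```

View pics/w1.png

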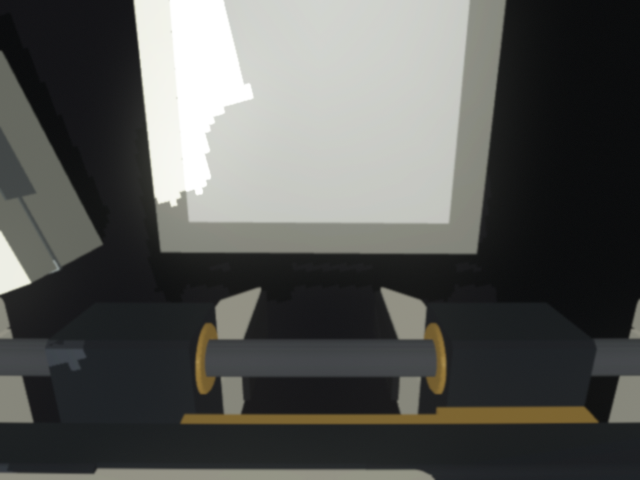

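The view shows the box squarely in front, with its edge level at row 250 and its centre at about column 319, midway between the fingers.

Emit:
{"name": "jog_arm", "arguments": {"increments": [{"slide":[10,0,2],"roll":0,"gripper":0.5},{"slide":[16,0,2],"roll":0,"gripper":0.5},{"slide":[20,0,2],"roll":0,"gripper":0.5},{"slide":[22,0,2],"roll":0,"gripper":0.5},{"slide":[24,0,2],"roll":0,"gripper":0.5},{"slide":[26,0,2],"roll":0,"gripper":0.5},{"slide":[28,0,2],"roll":0,"gripper":0.5},{"slide":[29,0,2],"roll":0,"gripper":0.5},{"slide":[30,0,2],"roll":0,"gripper":0.5},{"slide":[31,0,2],"roll":0,"gripper":0.5}]}}

```text
clock: 3.0
position: [0.4023, -0.033, 0.0229]
ee_rot: [3.125, -0.323, -0.0]
force: [-1.6, 0.3, -0.5]
width: 0.501
```

```bash
python3 -c "
from h import *
s=arm.observe(); print(s['force'].round(2),s['joint_efforts'].round(2),s['ft_torque'].round(2),s['position'])
for i in range(3):
  grab('wrist'); s=arm.observe(); print(s['force'].round(2),s['joint_efforts'].round(2),s['ft_torque'].round(2))
"
```

```text
[-1.56  0.32 -0.48] [ 2.000e-02 -4.964e+01 -1.790e+00 -1.592e+01  1.100e-01 -5.700e-01
 -2.000e-02] [ 0.1   0.34 -0.02] [ 0.40234553 -0.03299168  0.02285844]
[-0.98  0.18 -1.19] [ -0.05 -49.73  -1.95 -15.42   0.08  -0.46  -0.  ] [0.14 0.27 0.02]
[-0.73 -1.68 -0.76] [-2.000e-02 -4.908e+01 -1.900e+00 -1.551e+01  4.000e-02 -3.300e-01
  2.000e-02] [ 0.04  0.22 -0.01]
[-0.68  0.33 -1.48] [-2.000e-02 -4.903e+01 -1.890e+00 -1.541e+01  3.000e-02 -3.000e-01
  1.000e-02] [0.07 0.15 0.04]
```

Emit:
{"name": "jog_arm", "arguments": {"increments": [{"slide":[1,0,0],"roll":0,"gripper":0.5},{"slide":[2,0,0],"roll":0,"gripper":0.5},{"slide":[3,0,0],"roll":0,"gripper":0.5},{"slide":[4,0,0],"roll":0,"gripper":0.5},{"slide":[5,0,0],"roll":0,"gripper":0.5},{"slide":[6,0,0],"roll":0,"gripper":0.5},{"slide":[7,0,0],"roll":0,"gripper":0.5},{"slide":[8,0,0],"roll":0,"gripper":0.5},{"slide":[9,0,0],"roll":0,"gripper":0.5},{"slide":[10,0,0],"roll":0,"gripper":0.5}]}}

```text
clock: 3.98
position: [0.4122, -0.0351, 0.0229]
ee_rot: [3.125, -0.323, 0.0]
force: [-2.5, 0.1, -1.2]
width: 0.496
```

```bash
python3 -c "
from h import *
s=arm.observe(); print(s['force'].round(2),s['joint_efforts'].round(2),s['ft_torque'].round(2),s['position'])
go((.37,.1213,.022),7.7)
"
```

```text
[-2.47  0.11 -1.21] [ 0.000e+00 -5.065e+01 -1.890e+00 -1.646e+01  1.200e-01 -6.600e-01
 -1.000e-02] [0.08 0.42 0.  ] [ 0.41221128 -0.03508835  0.02290039]
t 3.98 pos [ 0.4122 -0.0351  0.0229] yaw -11.8 slide [ -73.4 -144.4    0.9] roll -0.341 F [-2.47  0.11 -1.21] w 0.50 j [ 0.14  0.43 -0.23  2.27  0.22  0.46 -2.05]
```

Emit:
{"name": "jog_arm", "arguments": {"increments": [{"slide":[-35,0,0],"roll":0,"gripper":0.5},{"slide":[-55,-35,0],"roll":-0.1,"gripper":0.5},{"slide":[-65,-72,0],"roll":-0.2,"gripper":0.5},{"slide":[-70,-110,0],"roll":-0.3,"gripper":0.5},{"slide":[-70,-144,0],"roll":-0.34,"gripper":0.5},{"slide":[-70,-144,0],"roll":-0.34,"gripper":0.5},{"slide":[-70,-144,0],"roll":-0.34,"gripper":0.5},{"slide":[-70,-144,0],"roll":-0.34,"gripper":0.5},{"slide":[-70,-144,0],"roll":-0.34,"gripper":0.5},{"slide":[-70,-144,0],"roll":-0.34,"gripper":0.5}]}}

```text
clock: 4.82
position: [0.3731, 0.119, 0.0229]
ee_rot: [3.134, 0.206, -0.0]
force: [0.3, -0.0, -0.4]
width: 0.501
```

```bash
python3 -c "
from h import *
go((.374,.122,.022),7.7)
for i in range(3):
  grab('wrist'); s=arm.observe(); print(s['force'].round(2),s['joint_efforts'].round(2),s['ft_torque'].round(2))
d=grab('wrist');save(d['frame'],'w2.png')"
```

```text
t 4.82 pos [0.3731 0.119  0.0229] yaw 7.5 slide [ 1.3 -2.9  0.9] roll -0.003 F [ 0.31 -0.04 -0.42] w 0.50 j [-0.2   0.42 -0.31  2.31  0.29  0.45 -2.19]
[-0.27 -0.36  0.02] [-2.300e-01 -4.744e+01 -2.650e+00 -1.449e+01  1.000e-02 -1.000e-01
  0.000e+00] [ 0.07 -0.01 -0.01]
[ 0.23 -1.03  0.98] [-1.000e-01 -4.746e+01 -2.610e+00 -1.445e+01  1.000e-02 -9.000e-02
  0.000e+00] [ 0.04  0.02 -0.03]
[ 0.5  -0.14 -0.38] [-1.000e-02 -4.749e+01 -2.590e+00 -1.443e+01  2.000e-02 -9.000e-02
  0.000e+00] [ 0.03  0.01 -0.  ]
```

View pics/w2.png

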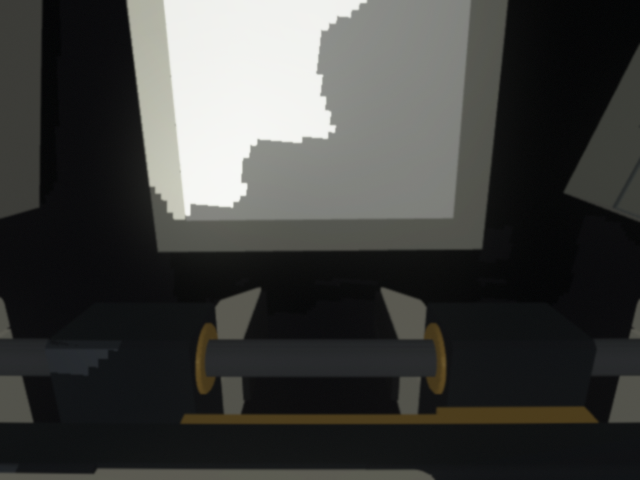

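The second box is squarely ahead too: front edge at row 250, spanning columns 158 to 484. I'll use the same approach push.

Emit:
{"name": "jog_arm", "arguments": {"increments": [{"slide":[10,0,0],"roll":0,"gripper":0.5},{"slide":[16,0,0],"roll":0,"gripper":0.5},{"slide":[20,0,0],"roll":0,"gripper":0.5},{"slide":[22,0,0],"roll":0,"gripper":0.5},{"slide":[24,0,0],"roll":0,"gripper":0.5},{"slide":[26,0,0],"roll":0,"gripper":0.5},{"slide":[28,0,0],"roll":0,"gripper":0.5},{"slide":[29,0,0],"roll":0,"gripper":0.5},{"slide":[30,0,0],"roll":0,"gripper":0.5},{"slide":[31,0,0],"roll":0,"gripper":0.5}]}}

```text
clock: 5.85
position: [0.4037, 0.1243, 0.0228]
ee_rot: [3.134, 0.21, -0.0]
force: [-0.8, -0.3, -0.7]
width: 0.5
```

```bash
python3 -c "
from h import *
s=arm.observe(); print(s['force'].round(2),s['joint_efforts'].round(2),s['ft_torque'].round(2),s['position'])
"
```

```text
[-0.79 -0.27 -0.66] [ 2.000e-02 -5.183e+01 -2.940e+00 -1.656e+01  1.300e-01 -4.700e-01
 -2.000e-02] [-0.07  0.28  0.  ] [0.40374076 0.12425897 0.02282933]
```

Emit:
{"name": "jog_arm", "arguments": {"increments": [{"slide":[1,0,0],"roll":0,"gripper":0.5},{"slide":[2,0,0],"roll":0,"gripper":0.5},{"slide":[3,0,0],"roll":0,"gripper":0.5},{"slide":[4,0,0],"roll":0,"gripper":0.5},{"slide":[5,0,0],"roll":0,"gripper":0.5},{"slide":[6,0,0],"roll":0,"gripper":0.5},{"slide":[7,0,0],"roll":0,"gripper":0.5},{"slide":[8,0,0],"roll":0,"gripper":0.5},{"slide":[9,0,0],"roll":0,"gripper":0.5},{"slide":[10,0,0],"roll":0,"gripper":0.5}]}}

```text
clock: 6.68
position: [0.4138, 0.1257, 0.0229]
ee_rot: [3.135, 0.21, -0.0]
force: [-0.7, -0.4, -0.9]
width: 0.497
```

```bash
python3 -c "
from h import *
s=arm.observe(); print(s['force'].round(2),s['joint_efforts'].round(2),s['ft_torque'].round(2),s['position'])
go((.3656,.311,.022),-4)
"
```

```text
[-0.68 -0.43 -0.89] [ 4.000e-02 -5.300e+01 -3.050e+00 -1.698e+01  1.300e-01 -4.900e-01
 -2.000e-02] [0.   0.26 0.02] [0.41381139 0.12572036 0.02290421]
t 6.68 pos [0.4138 0.1257 0.0229] yaw 7.7 slide [ -23.1 -190.1    0.9] roll 0.204 F [-0.68 -0.43 -0.89] w 0.50 j [-0.17  0.46 -0.31  2.22  0.29  0.5  -2.15]
```

Emit:
{"name": "jog_arm", "arguments": {"increments": [{"slide":[-35,0,0],"roll":0,"gripper":0.5},{"slide":[-60,-25,0],"roll":0,"gripper":0.5},{"slide":[-60,-65,0],"roll":0.1,"gripper":0.5},{"slide":[-50,-105,0],"roll":0.2,"gripper":0.5},{"slide":[-35,-145,0],"roll":0.2,"gripper":0.5},{"slide":[-24,-180,0],"roll":0.2,"gripper":0.5},{"slide":[-24,-191,0],"roll":0.2,"gripper":0.5},{"slide":[-24,-191,0],"roll":0.2,"gripper":0.5},{"slide":[-24,-191,0],"roll":0.2,"gripper":0.5},{"slide":[-24,-191,0],"roll":0.2,"gripper":0.5}]}}

```text
clock: 7.52
position: [0.3644, 0.3103, 0.0227]
ee_rot: [3.138, -0.105, -0.001]
force: [-0.2, -0.4, -0.5]
width: 0.499
```

```bash
python3 -c "
from h import *
go((.365,.312,.022),-4)
for i in range(3):
  grab('wrist'); s=arm.observe(); print(s['force'].round(2),s['joint_efforts'].round(2),s['ft_torque'].round(2))
d=grab('wrist');save(d['frame'],'w3.png')"
```

```text
t 7.52 pos [0.3644 0.3103 0.0227] yaw -3.8 slide [ 0.5 -1.7  0.7] roll 0.003 F [-0.23 -0.37 -0.47] w 0.50 j [-0.64  0.5  -0.23  2.11  0.21  0.55 -2.66]
[ 0.09 -1.05  0.88] [-8.800e-01 -5.731e+01 -2.820e+00 -1.810e+01  2.000e-02 -1.200e-01
  1.000e-02] [ 0.04  0.02 -0.03]
[ 0.27 -0.24  0.44] [-5.600e-01 -5.736e+01 -2.680e+00 -1.788e+01  3.000e-02 -9.000e-02
  1.000e-02] [0.05 0.04 0.01]
[-0.63 -0.95  0.01] [-3.200e-01 -5.743e+01 -2.590e+00 -1.776e+01  4.000e-02 -7.000e-02
  1.000e-02] [ 0.05  0.04 -0.02]
```

View pics/w3.png

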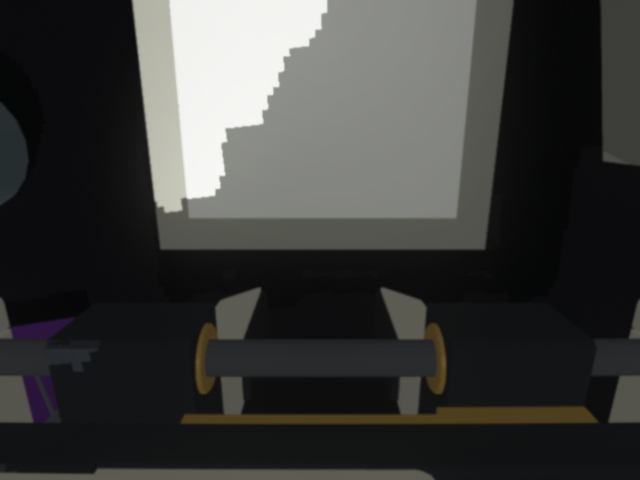

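The third box is squarely ahead as well: front edge at row 250, columns 160 to 488. The purple box is partly visible at lower left, out of the way.

Emit:
{"name": "jog_arm", "arguments": {"increments": [{"slide":[10,0,0],"roll":0,"gripper":0.5},{"slide":[16,0,0],"roll":0,"gripper":0.5},{"slide":[20,0,0],"roll":0,"gripper":0.5},{"slide":[22,0,0],"roll":0,"gripper":0.5},{"slide":[24,0,0],"roll":0,"gripper":0.5},{"slide":[26,0,0],"roll":0,"gripper":0.5},{"slide":[28,0,0],"roll":0,"gripper":0.5},{"slide":[29,0,0],"roll":0,"gripper":0.5},{"slide":[30,0,0],"roll":0,"gripper":0.5},{"slide":[31,0,0],"roll":0,"gripper":0.5}]}}

```text
clock: 8.55
position: [0.393, 0.3098, 0.0227]
ee_rot: [3.139, -0.101, -0.005]
force: [-8.1, -0.7, 6.5]
width: 0.503
```

```bash
python3 -c "
from h import *
s=arm.observe(); print(s['force'].round(2),s['joint_efforts'].round(2),s['ft_torque'].round(2),s['position'])
"
```

```text
[-8.08 -0.74  6.46] [  2.44 -58.79   0.35 -21.23   1.32  -1.6    0.  ] [ 0.01  1.59 -0.1 ] [0.39296626 0.30976409 0.02272784]
```

Emit:
{"name": "jog_arm", "arguments": {"increments": [{"slide":[1,0,0],"roll":0,"gripper":0.5},{"slide":[2,0,0],"roll":0,"gripper":0.5},{"slide":[3,0,0],"roll":0,"gripper":0.5},{"slide":[4,0,0],"roll":0,"gripper":0.5},{"slide":[5,0,0],"roll":0,"gripper":0.5},{"slide":[6,0,0],"roll":0,"gripper":0.5},{"slide":[7,0,0],"roll":0,"gripper":0.5},{"slide":[8,0,0],"roll":0,"gripper":0.5},{"slide":[9,0,0],"roll":0,"gripper":0.5},{"slide":[10,0,0],"roll":0,"gripper":0.5}]}}

```text
clock: 9.38
position: [0.403, 0.3093, 0.0227]
ee_rot: [3.139, -0.101, -0.005]
force: [-8.3, -0.2, 5.7]
width: 0.5
```

```bash
python3 -c "
from h import *
s=arm.observe(); print(s['force'].round(2),s['joint_efforts'].round(2),s['ft_torque'].round(2),s['position'])
"
```

```text
[-8.3  -0.15  5.73] [ 2.420e+00 -5.986e+01  2.300e-01 -2.131e+01  1.280e+00 -1.490e+00
 -2.000e-02] [0.08 1.53 0.03] [0.40302767 0.30926661 0.02274061]
```

```bash
python3 -c "
from h import *
d=grab('wrist');save(d['frame'],'w4.png')
d=grab('scene');save(cv2.resize(d['frame'][150:400,250:640],None,fx=2,fy=2),'s4.png')
d=grab('top');save(d['frame'],'t4.png');s=arm.observe();print(s['force'],s['ft_torque'])"
```

```text
[-7.65471925  0.51338463  3.81979622] [0.08636175 1.24582922 0.0265762 ]
```

View pics/w4.png

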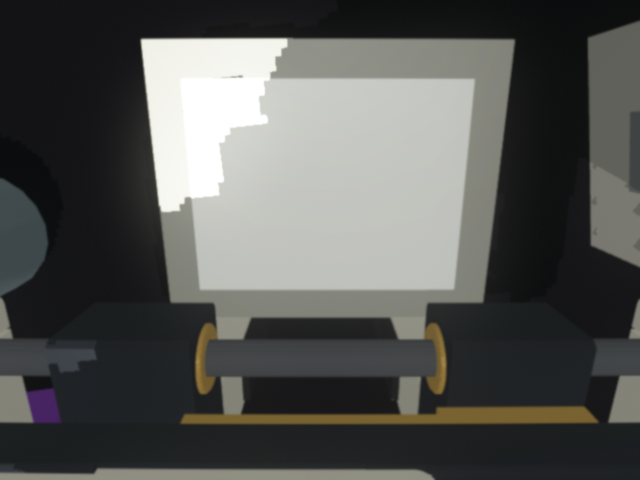

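View pics/s4.png

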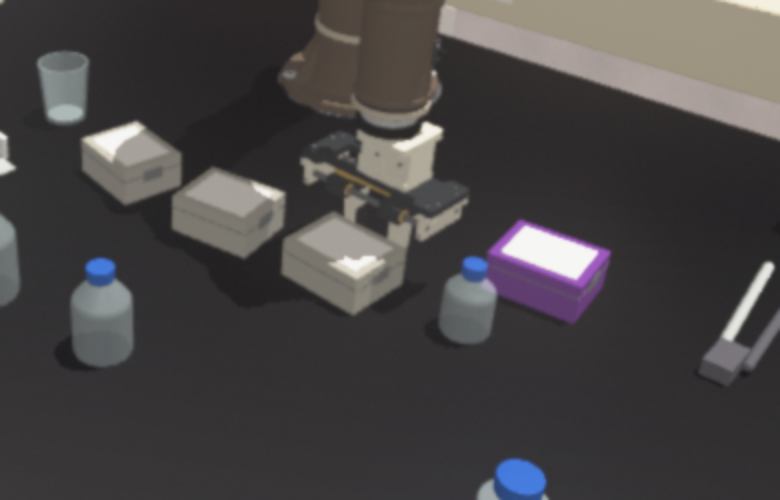

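View pics/t4.png

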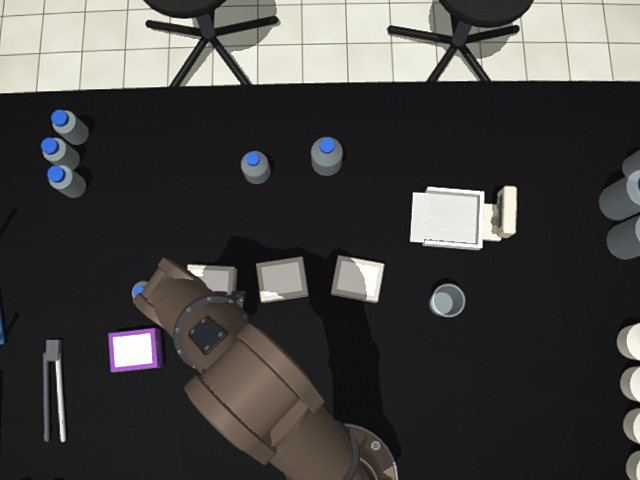

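The pictures show only the third box in contact with the fingers. The gripper is clear of the small bottle and the purple box. This box resists far more than the others, but there is also an odd vertical load, so I'll back off and push again.

Emit:
{"name": "jog_arm", "arguments": {"increments": [{"slide":[-10,0,0],"roll":0,"gripper":0.5},{"slide":[-12,0,0],"roll":0,"gripper":0.5},{"slide":[-12,0,0],"roll":0,"gripper":0.5},{"slide":[-6,0,0],"roll":0,"gripper":0.5},{"slide":[-2,0,0],"roll":0,"gripper":0.5},{"slide":[0,0,0],"roll":0,"gripper":0.5},{"slide":[2,0,0],"roll":0,"gripper":0.5},{"slide":[4,0,0],"roll":0,"gripper":0.5},{"slide":[6,0,0],"roll":0,"gripper":0.5},{"slide":[8,0,0],"roll":0,"gripper":0.5}]}}

```text
clock: 10.37
position: [0.4121, 0.3086, 0.0228]
ee_rot: [3.139, -0.103, -0.004]
force: [-7.7, -0.1, 5.6]
width: 0.498
```

```bash
python3 -c "
from h import *
s=arm.observe(); print(s['force'].round(2),s['joint_efforts'].round(2),s['ft_torque'].round(2),s['position'])
grab('wrist');s=arm.observe(); print(s['force'].round(2),s['joint_efforts'].round(2),s['ft_torque'].round(2),s['position'])
"
```

```text
[-7.69 -0.14  5.61] [ 2.500e+00 -6.032e+01  4.500e-01 -2.152e+01  1.380e+00 -1.590e+00
 -6.000e-02] [ 0.12  1.65 -0.02] [0.41211681 0.30858442 0.02281591]
[-5.59  0.98  3.04] [ 1.380e+00 -6.197e+01 -1.130e+00 -2.047e+01  8.600e-01 -9.000e-01
 -6.000e-02] [0.18 1.25 0.07] [0.41271743 0.30851045 0.02279995]
```

Emit:
{"name": "jog_arm", "arguments": {"increments": [{"slide":[4,0,0],"roll":0,"gripper":0.5},{"slide":[9,0,0],"roll":0,"gripper":0.5},{"slide":[14,0,0],"roll":0,"gripper":0.5},{"slide":[19,0,0],"roll":0,"gripper":0.5},{"slide":[24,0,0],"roll":0,"gripper":0.5},{"slide":[29,0,0],"roll":0,"gripper":0.5},{"slide":[34,0,0],"roll":0,"gripper":0.5},{"slide":[39,0,0],"roll":0,"gripper":0.5},{"slide":[44,0,0],"roll":0,"gripper":0.5},{"slide":[49,0,0],"roll":0,"gripper":0.5}]}}

```text
clock: 11.25
position: [0.461, 0.3053, 0.0228]
ee_rot: [3.139, -0.103, -0.004]
force: [-8.7, 1.1, 5.6]
width: 0.504
```

```bash
python3 -c "
from h import *
s=arm.observe(); print(s['force'].round(2),s['ft_torque'].round(2)); go((.55,.306,.025),-4)
d=grab('wrist');save(d['frame'],'w5.png')
"
```

```text
[-8.74  1.08  5.6 ] [ 0.09  1.59 -0.02]
t 11.25 pos [0.461  0.3053 0.0228] yaw -3.8 slide [88.7 -6.5 -2.5] roll 0.004 F [-8.74  1.08  5.6 ] w 0.50 j [-0.52  0.59 -0.23  1.93  0.21  0.65 -2.51]
```

View pics/w5.png

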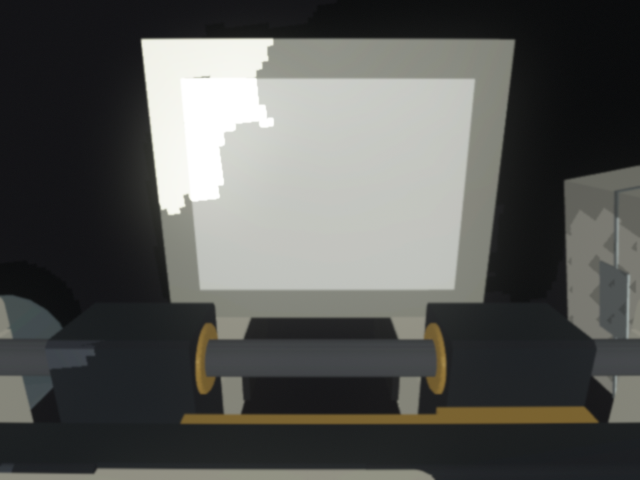

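The box stays square against both fingers. I'll keep pushing.

Emit:
{"name": "jog_arm", "arguments": {"increments": [{"slide":[5,0,0],"roll":0,"gripper":0.5},{"slide":[10,0,0],"roll":0,"gripper":0.5},{"slide":[15,0,0],"roll":0,"gripper":0.5},{"slide":[20,0,0],"roll":0,"gripper":0.5},{"slide":[25,0,0],"roll":0,"gripper":0.5},{"slide":[30,0,0],"roll":0,"gripper":0.5},{"slide":[35,0,0],"roll":0,"gripper":0.5},{"slide":[40,0,0],"roll":0,"gripper":0.5},{"slide":[45,0,0],"roll":0,"gripper":0.5},{"slide":[50,0,0],"roll":0,"gripper":0.5}]}}

```text
clock: 12.13
position: [0.511, 0.302, 0.0227]
ee_rot: [3.139, -0.103, -0.004]
force: [-7.9, 0.4, 4.0]
width: 0.5
```

Emit:
{"name": "jog_arm", "arguments": {"increments": [{"slide":[5,0,0],"roll":0,"gripper":0.5},{"slide":[10,0,0],"roll":0,"gripper":0.5},{"slide":[15,0,0],"roll":0,"gripper":0.5},{"slide":[20,0,0],"roll":0,"gripper":0.5},{"slide":[24,0,0],"roll":0,"gripper":0.5},{"slide":[28,0,0],"roll":0,"gripper":0.5},{"slide":[32,0,0],"roll":0,"gripper":0.5},{"slide":[35,0,0],"roll":0,"gripper":0.5},{"slide":[37,0,0],"roll":0,"gripper":0.5},{"slide":[38,0,0],"roll":0,"gripper":0.5}]}}

```text
clock: 12.97
position: [0.549, 0.2994, 0.0226]
ee_rot: [3.139, -0.104, -0.004]
force: [-7.6, -0.1, 6.2]
width: 0.5
```

```bash
python3 -c "
from h import *
s=arm.observe(); print(s['force'].round(2),s['ft_torque'].round(2)); go((.50,.42,.2),86)
"
```

```text
[-7.63 -0.06  6.17] [0.1  1.6  0.06]
t 12.97 pos [0.549  0.2994 0.0226] yaw -3.8 slide [ -57.3 -117.  -177.3] roll -1.567 F [-7.63 -0.06  6.17] w 0.50 j [-0.43  0.67 -0.23  1.75  0.21  0.75 -2.4 ]
```

Emit:
{"name": "jog_arm", "arguments": {"increments": [{"slide":[-20,0,0],"roll":0,"gripper":0.5},{"slide":[-20,0,-40],"roll":0,"gripper":0.5},{"slide":[-20,0,-80],"roll":-0.12,"gripper":0.5},{"slide":[-10,-20,-110],"roll":-0.24,"gripper":0.5},{"slide":[5,-50,-110],"roll":-0.36,"gripper":0.5},{"slide":[25,-80,-110],"roll":-0.48,"gripper":0.5},{"slide":[45,-104,-110],"roll":-0.6,"gripper":0.5},{"slide":[47,-104,-110],"roll":-0.72,"gripper":0.5},{"slide":[47,-104,-110],"roll":-0.84,"gripper":0.5},{"slide":[47,-104,-110],"roll":-0.96,"gripper":0.5}]}}

```text
clock: 13.8
position: [0.605, 0.3999, 0.1321]
ee_rot: [2.83, 1.364, -0.0]
force: [-0.5, 0.2, -0.3]
width: 0.499
```

```bash
python3 -c "
from h import *
go((.602,.40,.13),86)
"
```

```text
t 13.80 pos [0.605  0.3999 0.1321] yaw 51.5 slide [-1.8 -2.4  2.1] roll -0.602 F [-0.52  0.19 -0.28] w 0.50 j [-0.39  0.72 -0.47  1.37  0.34  1.13 -1.58]
```

Emit:
{"name": "jog_arm", "arguments": {"increments": [{"slide":[-2,-2,0],"roll":-0.12,"gripper":0.5},{"slide":[-2,-2,0],"roll":-0.24,"gripper":0.5},{"slide":[-2,-2,0],"roll":-0.36,"gripper":0.5},{"slide":[-2,-2,0],"roll":-0.48,"gripper":0.5},{"slide":[-2,-2,0],"roll":-0.6,"gripper":0.5},{"slide":[-2,-2,20],"roll":-0.6,"gripper":0.5},{"slide":[-2,-2,40],"roll":-0.6,"gripper":0.5},{"slide":[-2,-2,40],"roll":-0.6,"gripper":0.5},{"slide":[-2,-2,40],"roll":-0.6,"gripper":0.5},{"slide":[-2,-2,40],"roll":-0.6,"gripper":0.5}]}}

```text
clock: 14.63
position: [0.6017, 0.3999, 0.0937]
ee_rot: [2.306, 2.133, 0.001]
force: [1.0, 0.9, 0.2]
width: 0.499
```

```bash
python3 -c "
from h import *
import pickle
go((.602,.40,.024),86)
d=grab('top');pickle.dump(d,open('t6.pkl','wb'));save(d['frame'],'t6.png')
d=grab('scene');pickle.dump(d,open('s6.pkl','wb'));save(d['frame'],'s6.png')"
```

```text
t 14.63 pos [0.6017 0.3999 0.0937] yaw 85.5 slide [ 0.   0.2 69.7] roll -0.008 F [1.04 0.88 0.24] w 0.50 j [-0.32  0.79 -0.6   1.4   0.47  1.09 -1.08]
```

View pics/t6.png

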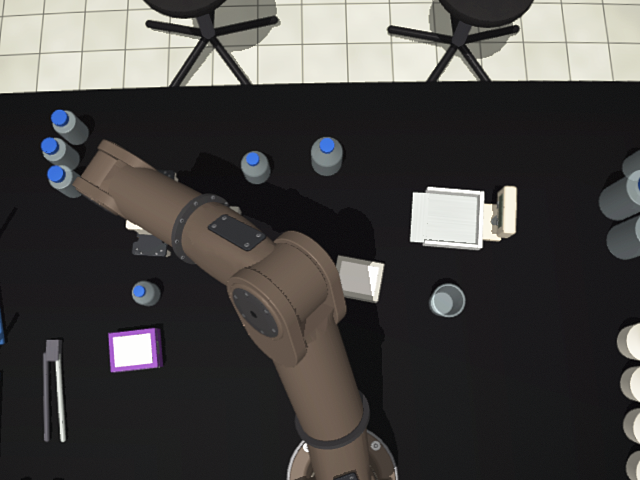

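View pics/s6.png

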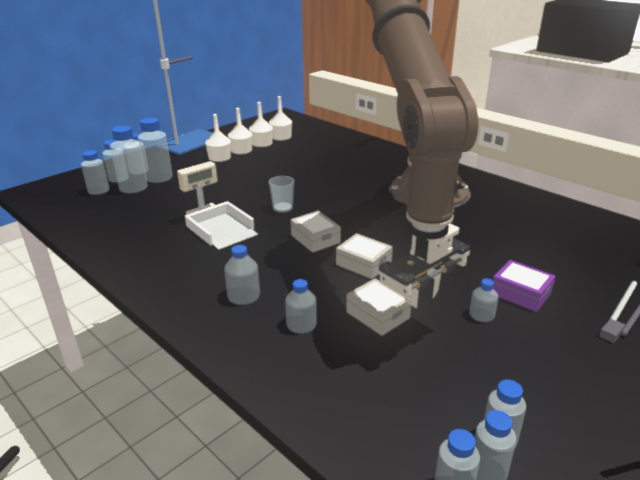

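```bash
python3 - <<'E'
from h import *
import pickle
np.set_printoptions(precision=4,suppress=True)
t=pickle.load(open('t6.pkl','rb'));s=pickle.load(open('s6.pkl','rb'))
def caps(d):
    hsv=cv2.cvtColor(d['frame'],cv2.COLOR_BGR2HSV);m=cv2.inRange(hsv,(105,150,100),(125,255,255))
    cs,_=cv2.findContours(m,cv2.RETR_EXTERNAL,cv2.CHAIN_APPROX_NONE)
    return [cv2.minAreaRect(c)[0] for c in cs if cv2.contourArea(c)>40 and cv2.contourArea(c)<2000]
T=caps(t);S=caps(s)
for u in T:
    for v in S:
        P,g=tri(t,u,s,v)
        if g<.012 and 0<P[2]<.2: print(np.round(u),np.round(v),P,g)
# box lid corners in scene at z=.05
cr=s['frame'][270:340,330:430]; save(cv2.resize(cr,None,fx=7,fy=7,interpolation=cv2.INTER_NEAREST),'s6c.png')
E
```

```text
[139. 291.] [487. 284.] [0.4428 0.4614 0.084 ] 5.071669542431728e-05
[ 55. 174.] [509. 391.] [0.7213 0.6622 0.114 ] 0.0026687417515628416
[252. 159.] [300. 285.] [0.7462 0.1963 0.1038] 0.0010018838820603576
[326. 145.] [239. 250.] [0.7696 0.0224 0.1243] 0.0013973590634039287
[ 48. 145.] [498. 424.] [0.7923 0.6834 0.1141] 0.001405152748907439
[ 58. 118.] [461. 442.] [0.8611 0.6629 0.1143] 0.0023220667950921434
```

View pics/s6c.png

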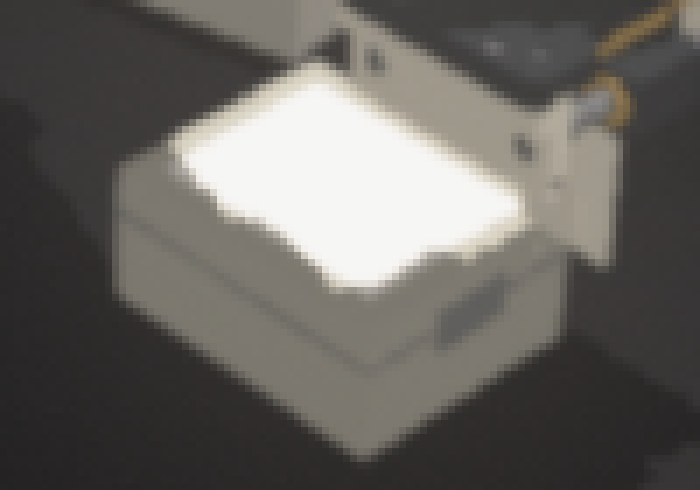

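```bash
python3 - <<'E'
from h import *
import pickle
np.set_printoptions(precision=4,suppress=True)
s=pickle.load(open('s6.pkl','rb'))
g=lambda L:np.array([(330+x/7,270+y/7) for x,y in L])-0.4
for L,z in (([(117,170),(365,372),(565,258)],.05),([(117,297),(362,460),(563,345)],0.)):
    W=onplane(s,g(L),z)[:,:2]; a=W[0]-W[1]; b=W[2]-W[1]
    print(W,np.linalg.norm(a),np.linalg.norm(b),'long?',np.degrees(np.arctan2(-a[1],-a[0])),'short',np.degrees(np.arctan2(b[1],b[0])),'centre',(W[0]+W[2])/2)
E
```

```text
[[0.6472 0.2383]
 [0.6697 0.3581]
 [0.5853 0.367 ]] 0.12190594570761211 0.08489846822039558 long? 79.37163057938096 short 173.99684731507512 centre [0.6162 0.3026]
[[0.6472 0.2391]
 [0.6538 0.3466]
 [0.567  0.3568]] 0.10767368035177227 0.08737962804859938 long? 86.52030467130646 short 173.32854025319372 centre [0.6071 0.298 ]
```

```bash
cat > plan.py <<'E'
from h import *
from scipy.integrate import cumulative_trapezoid as ct
from scipy.optimize import brentq
def path(p0,h0,p1,h1,D=0.0645,n=400):
    L=p0[1]-p1[1]; u=np.linspace(0,1,n)
    def X(A):
        h=h0+(h1-h0)*u+4*A*u*(1-u); return h,p0[0]+ct(np.tan(h),u*L,initial=0)
    A=brentq(lambda A:X(A)[1][-1]-p1[0],-.6,.6); h,x=X(A); y=p0[1]-L*u
    # heading dir = (sin h, -cos h); tool = c - D*dir ; tool x axis points back: (-sin h, cos h)
    return np.c_[x,y],h,np.c_[x-D*np.sin(h),y+D*np.cos(h)]
def rows(tool,h,y_list,z=None):
    s=arm.observe(); R=Ro.from_rotvec(s['ee_rot']).as_matrix(); yaw0=np.arctan2(R[1,0],R[0,0])
    o=np.argsort(tool[:,1])
    for yy in y_list:
        x=np.interp(yy,tool[o,1],tool[o,0]); hh=np.interp(yy,tool[o,1],h[o]); yaw=np.pi/2+hh
        d=R.T@(np.array([x,yy,s['position'][2] if z is None else z])-s['position'])*1000
        print('x %.3f y %.3f'%(x,yy),'slide',d.round(1),'roll %.3f'%(yaw0-yaw))
E
python3 - <<'E'
from plan import *
c,h,t=path((.605,.298),-.085,(.630,-.11),-.103)
for i in range(0,400,40): print(c[i].round(3),t[i].round(3),np.degrees(h[i]).round(1))
go((.602,.400,.024),85)
E
```

```text
[0.605 0.298] [0.61  0.362] -4.9
[0.603 0.257] [0.603 0.322] -0.2
[0.605 0.216] [0.601 0.281] 3.5
[0.608 0.175] [0.601 0.239] 6.0
[0.613 0.134] [0.604 0.198] 7.5
[0.618 0.093] [0.61  0.157] 7.9
[0.624 0.053] [0.616 0.117] 7.3
[0.629 0.012] [0.622 0.076] 5.6
[ 0.632 -0.029] [0.629 0.035] 2.8
[ 0.632 -0.07 ] [ 0.634 -0.006] -1.1
t 14.73 pos [0.6018 0.4004 0.0944] yaw 85.6 slide [-0.5  0.2 70.4] roll 0.010 F [ 0.13  0.57 -1.11] w 0.50 j [-0.32  0.78 -0.6   1.4   0.47  1.09 -1.08]
```

Emit:
{"name": "jog_arm", "arguments": {"increments": [{"slide":[0,3,35],"roll":0,"gripper":0.5},{"slide":[0,3,60],"roll":0,"gripper":0.5},{"slide":[0,3,68],"roll":0,"gripper":0.5},{"slide":[-10,3,69],"roll":0,"gripper":0.5},{"slide":[-18,3,69],"roll":0,"gripper":0.5},{"slide":[-25,3,69],"roll":0,"gripper":0.5},{"slide":[-30,3,69],"roll":0,"gripper":0.5},{"slide":[-34,3,69],"roll":0,"gripper":0.5},{"slide":[-36,3,69],"roll":0,"gripper":0.5},{"slide":[-36,3,69],"roll":0,"gripper":0.5}]}}

```text
clock: 15.57
position: [0.6017, 0.3631, 0.0246]
ee_rot: [2.306, 2.133, 0.001]
force: [0.2, -0.9, 0.9]
width: 0.502
```

```bash
python3 - <<'E'
from plan import *
s=arm.observe();print(s['position'],s['force'])
d=grab('scene');save(cv2.resize(d['frame'][200:360,270:500],None,fx=3,fy=3),'s7.png')
c,h,t=path((.605,.298),-.085,(.626,-.11),-.103); t[:,0]-=.004
rows(t,h,np.arange(.358,.29,-.006),.025)
E
```

```text
[0.60174232 0.36312562 0.02460968] [ 0.17740276 -0.91723128  0.86338204]
x 0.606 y 0.358 slide [-5.3  4.5 -0.6] roll -0.001
x 0.604 y 0.352 slide [-11.4   3.7  -0.6] roll -0.014
x 0.603 y 0.346 slide [-17.4   3.1  -0.6] roll -0.025
x 0.602 y 0.340 slide [-23.5   2.5  -0.6] roll -0.037
x 0.601 y 0.334 slide [-29.6   2.1  -0.6] roll -0.048
x 0.600 y 0.328 slide [-35.6   1.7  -0.6] roll -0.058
x 0.600 y 0.322 slide [-41.6   1.4  -0.6] roll -0.069
x 0.599 y 0.316 slide [-47.7   1.2  -0.6] roll -0.078
x 0.598 y 0.310 slide [-53.7   1.1  -0.6] roll -0.088
x 0.598 y 0.304 slide [-59.7   1.1  -0.6] roll -0.097
x 0.598 y 0.298 slide [-65.7   1.2  -0.6] roll -0.106
x 0.597 y 0.292 slide [-71.7   1.3  -0.6] roll -0.114
```

View pics/s7.png

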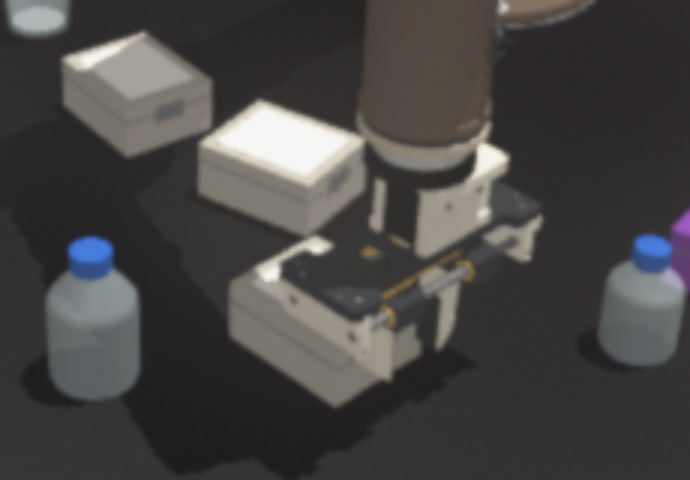

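The fingers are now at the box's near end and about centred on it. The path ahead past the mid bottle (crop 92,330) is clear.

Emit:
{"name": "jog_arm", "arguments": {"increments": [{"slide":[-5,2,0],"roll":0,"gripper":0.5},{"slide":[-11,1,0],"roll":-0.01,"gripper":0.5},{"slide":[-17,0,0],"roll":-0.02,"gripper":0.5},{"slide":[-23,0,0],"roll":-0.03,"gripper":0.5},{"slide":[-29,-1,0],"roll":-0.04,"gripper":0.5},{"slide":[-35,-1,0],"roll":-0.05,"gripper":0.5},{"slide":[-41,-1,0],"roll":-0.06,"gripper":0.5},{"slide":[-47,-1,0],"roll":-0.07,"gripper":0.5},{"slide":[-53,-1,0],"roll":-0.08,"gripper":0.5},{"slide":[-59,-1,0],"roll":-0.09,"gripper":0.5}]}}

```text
clock: 16.45
position: [0.5954, 0.3055, 0.0243]
ee_rot: [-2.204, -2.237, -0.002]
force: [-0.1, 5.9, 1.2]
width: 0.499
```

```bash
python3 - <<'E'
from plan import *
s=arm.observe();print(s['position'],s['force'],s['ft_torque'])
d=grab('scene');save(cv2.resize(d['frame'][200:360,220:450],None,fx=3,fy=3),'s8.png')
c,h,t=path((.605,.298),-.085,(.626,-.11),-.103); t[:,0]-=.004
rows(t,h,np.arange(.298,.235,-.006),.025)
E
```

```text
[0.59544058 0.30553197 0.02430225] [-0.14765233  5.91563932  1.19050137] [ 1.01672774 -0.10068684 -0.01746274]
x 0.598 y 0.298 slide [-5.8  1.8 -0.8] roll -0.014
x 0.597 y 0.292 slide [-11.8   1.4  -0.8] roll -0.022
x 0.597 y 0.286 slide [-17.8   1.1  -0.8] roll -0.030
x 0.597 y 0.280 slide [-23.8   0.8  -0.8] roll -0.038
x 0.597 y 0.274 slide [-29.8   0.6  -0.8] roll -0.045
x 0.597 y 0.268 slide [-35.8   0.4  -0.8] roll -0.052
x 0.597 y 0.262 slide [-41.8   0.3  -0.9] roll -0.058
x 0.597 y 0.256 slide [-47.8   0.3  -0.9] roll -0.064
x 0.597 y 0.250 slide [-53.8   0.3  -0.9] roll -0.070
x 0.597 y 0.244 slide [-59.8   0.4  -0.9] roll -0.075
x 0.597 y 0.238 slide [-65.8   0.6  -0.9] roll -0.080
```

View pics/s8.png

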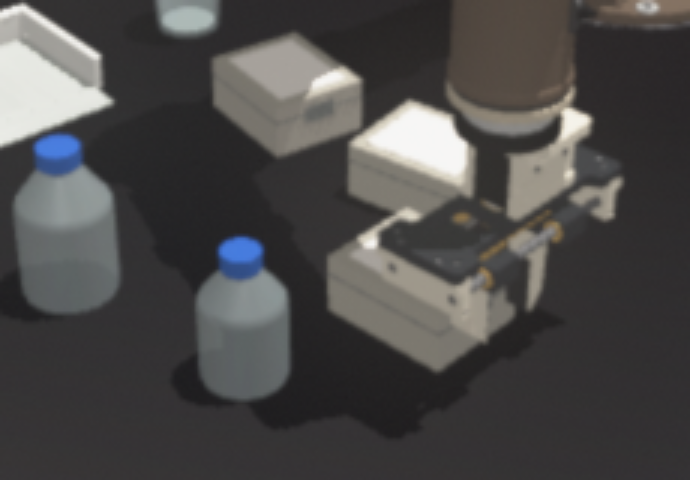

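The box has moved forward squarely with the fingers at 5.9 N. The mid bottle (crop 240,330) is still clear of the box and gripper.

Emit:
{"name": "jog_arm", "arguments": {"increments": [{"slide":[-6,1,0],"roll":-0.01,"gripper":0.5},{"slide":[-12,1,0],"roll":-0.02,"gripper":0.5},{"slide":[-18,1,0],"roll":-0.03,"gripper":0.5},{"slide":[-24,1,0],"roll":-0.04,"gripper":0.5},{"slide":[-30,1,0],"roll":-0.045,"gripper":0.5},{"slide":[-36,1,0],"roll":-0.05,"gripper":0.5},{"slide":[-42,1,0],"roll":-0.055,"gripper":0.5},{"slide":[-48,1,0],"roll":-0.06,"gripper":0.5},{"slide":[-54,1,0],"roll":-0.065,"gripper":0.5},{"slide":[-60,1,0],"roll":-0.07,"gripper":0.5}]}}

```text
clock: 17.33
position: [0.5971, 0.2456, 0.0242]
ee_rot: [-2.125, -2.312, -0.002]
force: [-0.6, 5.0, 0.8]
width: 0.501
```

```bash
python3 - <<'E'
from plan import *
s=arm.observe();print(s['position'],s['force'],s['ft_torque'])
d=grab('scene');save(cv2.resize(d['frame'][200:360,200:430],None,fx=3,fy=3),'s9.png')
c,h,t=path((.605,.298),-.085,(.626,-.11),-.103); t[:,0]-=.004
rows(t,h,np.arange(.240,.18,-.006),.025)
E
```

```text
[0.59713343 0.24563804 0.02415338] [-0.58930057  4.9694052   0.79981567] [ 1.03735461 -0.00686078  0.00459367]
x 0.597 y 0.240 slide [-3.8 -0.7 -1. ] roll -0.009
x 0.597 y 0.234 slide [-9.8 -0.9 -1. ] roll -0.014
x 0.598 y 0.228 slide [-15.8  -1.1  -1. ] roll -0.018
x 0.598 y 0.222 slide [-21.8  -1.2  -1. ] roll -0.022
x 0.598 y 0.216 slide [-27.8  -1.3  -1. ] roll -0.026
x 0.599 y 0.210 slide [-33.8  -1.3  -1. ] roll -0.029
x 0.599 y 0.204 slide [-39.8  -1.3  -1. ] roll -0.032
x 0.600 y 0.198 slide [-45.9  -1.3  -1. ] roll -0.034
x 0.601 y 0.192 slide [-51.9  -1.2  -1. ] roll -0.036
x 0.601 y 0.186 slide [-57.9  -1.1  -1. ] roll -0.038
```

View pics/s9.png

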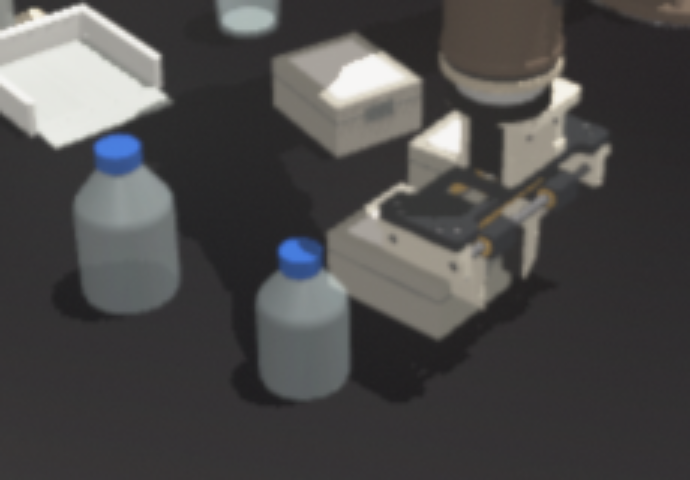

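Emit:
{"name": "jog_arm", "arguments": {"increments": [{"slide":[-6,-1,-1],"roll":-0.01,"gripper":0.5},{"slide":[-12,-1,-1],"roll":-0.015,"gripper":0.5},{"slide":[-18,-1,-1],"roll":-0.02,"gripper":0.5},{"slide":[-24,-1,-1],"roll":-0.022,"gripper":0.5},{"slide":[-30,-1,-1],"roll":-0.025,"gripper":0.5},{"slide":[-36,-1,-1],"roll":-0.03,"gripper":0.5},{"slide":[-42,-1,-1],"roll":-0.033,"gripper":0.5},{"slide":[-48,-1,-1],"roll":-0.035,"gripper":0.5},{"slide":[-54,-1,-1],"roll":-0.037,"gripper":0.5},{"slide":[-60,-1,-1],"roll":-0.038,"gripper":0.5}]}}

```text
clock: 18.22
position: [0.6015, 0.1844, 0.0249]
ee_rot: [2.083, 2.352, -0.0]
force: [0.6, 4.3, 0.2]
width: 0.5
```

```bash
python3 - <<'E'
from plan import *
s=arm.observe();print(s['position'],s['force'],s['ft_torque'])
d=grab('scene');save(cv2.resize(d['frame'][170:350,180:430],None,fx=3,fy=3),'s10.png')
d=grab('top');save(d['frame'],'t10.png')
c,h,t=path((.605,.298),-.085,(.626,-.11),-.103); t[:,0]-=.004
rows(t,h,np.arange(.180,.12,-.006),.025)
E
```

```text
[0.60151656 0.18443275 0.02489393] [0.59939749 4.2685837  0.15271814] [0.93109887 0.06984228 0.07608864]
x 0.602 y 0.180 slide [-2.9 -0.3 -0.2] roll -0.003
x 0.603 y 0.174 slide [-8.9 -0.4 -0.2] roll -0.004
x 0.603 y 0.168 slide [-15.   -0.4  -0.2] roll -0.005
x 0.604 y 0.162 slide [-21.   -0.3  -0.2] roll -0.005
x 0.605 y 0.156 slide [-27.1  -0.3  -0.2] roll -0.005
x 0.605 y 0.150 slide [-33.1  -0.2  -0.2] roll -0.004
x 0.606 y 0.144 slide [-39.2  -0.2  -0.2] roll -0.003
x 0.607 y 0.138 slide [-45.2  -0.1  -0.2] roll -0.002
x 0.608 y 0.132 slide [-51.3   0.1  -0.1] roll 0.000
x 0.609 y 0.126 slide [-57.3   0.2  -0.1] roll 0.002
```

View pics/s10.png

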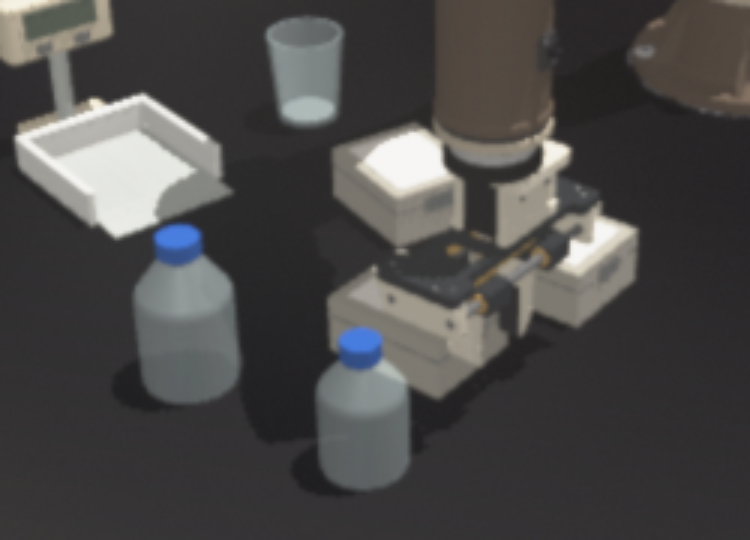

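View pics/t10.png

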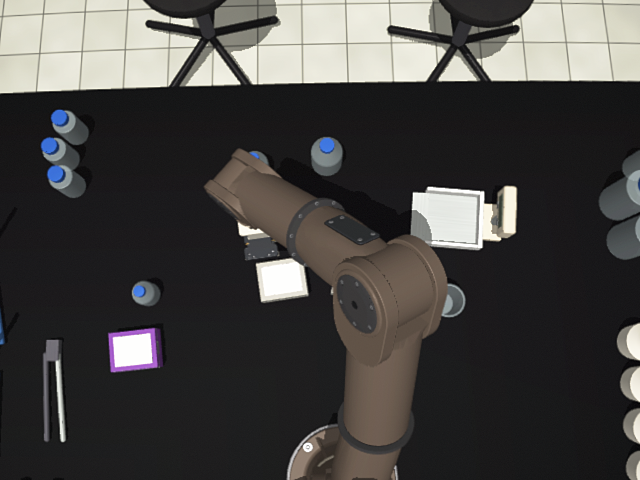

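The scene view shows the box passing the mid bottle with clear space. The bottles have not moved (mid cap at crop 360,340).

Emit:
{"name": "jog_arm", "arguments": {"increments": [{"slide":[-6,0,0],"roll":0,"gripper":0.5},{"slide":[-12,0,0],"roll":0,"gripper":0.5},{"slide":[-18,0,0],"roll":0,"gripper":0.5},{"slide":[-24,0,0],"roll":0,"gripper":0.5},{"slide":[-30,0,0],"roll":0,"gripper":0.5},{"slide":[-36,0,0],"roll":0,"gripper":0.5},{"slide":[-42,0,0],"roll":0,"gripper":0.5},{"slide":[-48,0,0],"roll":0,"gripper":0.5},{"slide":[-54,0,0],"roll":0,"gripper":0.5},{"slide":[-60,0,0],"roll":0,"gripper":0.5}]}}

```text
clock: 19.15
position: [0.6087, 0.1248, 0.0249]
ee_rot: [-2.083, -2.352, 0.0]
force: [-1.3, 3.0, -1.1]
width: 0.5
```

```bash
python3 - <<'E'
from plan import *
s=arm.observe();print(s['position'],s['force'],s['ft_torque'])
d=grab('scene');save(cv2.resize(d['frame'][170:350,180:430],None,fx=3,fy=3),'s11.png')
c,h,t=path((.605,.298),-.085,(.626,-.11),-.103); t[:,0]-=.004
rows(t,h,np.arange(.119,.055,-.006),.025)
E
```

```text
[0.60870845 0.12484678 0.02487375] [-1.29816916  2.96566529 -1.10942903] [0.82933958 0.07334257 0.03387343]
x 0.610 y 0.119 slide [-4.2  0.3 -0.2] roll 0.005
x 0.611 y 0.113 slide [-10.3   0.4  -0.2] roll 0.008
x 0.612 y 0.107 slide [-16.3   0.6  -0.2] roll 0.012
x 0.612 y 0.101 slide [-22.4   0.7  -0.2] roll 0.015
x 0.613 y 0.095 slide [-28.5   0.9  -0.2] roll 0.019
x 0.614 y 0.089 slide [-34.5   1.   -0.2] roll 0.024
x 0.615 y 0.083 slide [-40.6   1.2  -0.2] roll 0.029
x 0.616 y 0.077 slide [-46.6   1.3  -0.2] roll 0.034
x 0.617 y 0.071 slide [-52.7   1.5  -0.1] roll 0.039
x 0.618 y 0.065 slide [-58.8   1.6  -0.1] roll 0.045
x 0.618 y 0.059 slide [-64.8   1.7  -0.1] roll 0.052
```

View pics/s11.png

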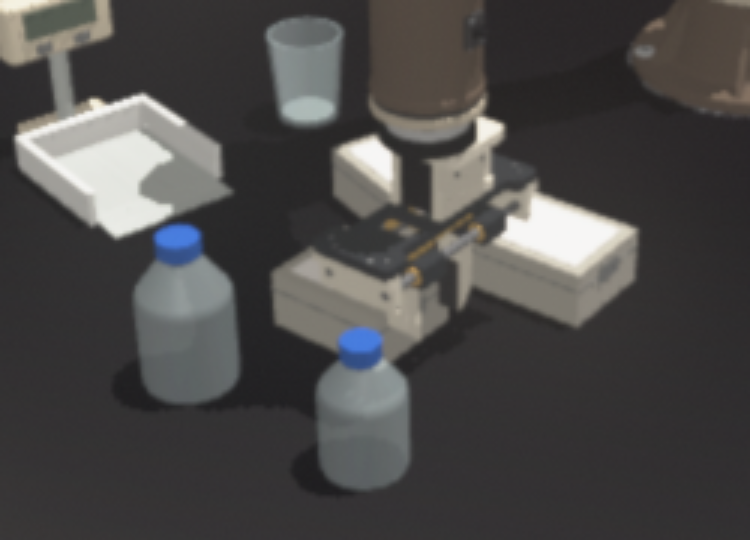

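Emit:
{"name": "jog_arm", "arguments": {"increments": [{"slide":[-5,0,0],"roll":0.005,"gripper":0.5},{"slide":[-10,0,0],"roll":0.01,"gripper":0.5},{"slide":[-16,1,0],"roll":0.013,"gripper":0.5},{"slide":[-22,1,0],"roll":0.016,"gripper":0.5},{"slide":[-28,1,0],"roll":0.02,"gripper":0.5},{"slide":[-34,1,0],"roll":0.025,"gripper":0.5},{"slide":[-40,1,0],"roll":0.03,"gripper":0.5},{"slide":[-46,1,0],"roll":0.035,"gripper":0.5},{"slide":[-52,2,0],"roll":0.04,"gripper":0.5},{"slide":[-58,2,0],"roll":0.045,"gripper":0.5}]}}

```text
clock: 20.03
position: [0.6179, 0.0676, 0.0249]
ee_rot: [2.136, 2.304, 0.0]
force: [0.2, 3.8, -0.8]
width: 0.5
```

```bash
python3 - <<'E'
from plan import *
s=arm.observe();print(s['position'],s['force'],s['ft_torque'])
d=grab('scene');save(d['frame'][150:350,150:450].repeat(2,0).repeat(2,1),'s12.png')
import pickle;pickle.dump(d,open('s12.pkl','wb'))
E
```

```text
[0.61785955 0.06760348 0.0249066 ] [ 0.24546644  3.78449712 -0.8449964 ] [ 0.85198438 -0.00277755  0.01170241]
```

View pics/s12.png

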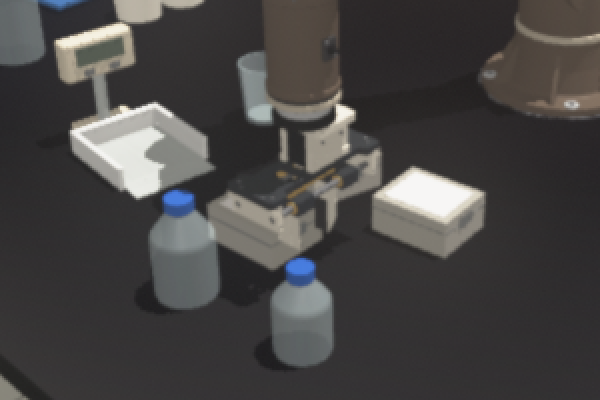

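```bash
python3 - <<'E'
from plan import *
import pickle
s=pickle.load(open('s12.pkl','rb'))
save(cv2.resize(s['frame'][225:300,240:330],None,fx=8,fy=8,interpolation=cv2.INTER_CUBIC),'s12c.png')
c=np.array([.6228,.0033]);h=np.radians(4.3);f=np.array([np.sin(h),-np.cos(h)]);l=np.array([np.cos(h),np.sin(h)])
for a in(.055,-.055):
  for z in (0,.05):
    P=np.r_[c+a*f+.045*l,z]; p=proj(s,P)[0]; print(a,z,p.round(1),((p-[240,225])*8+4).round())
print(onplane(s,[(256.5,268),(287.5,283)],0))
E
```

```text
0.055 0 [256.6 267.3] [137. 342.]
0.055 0.05 [255.2 250.5] [125. 208.]
-0.055 0 [288.  283.3] [388. 470.]
-0.055 0.05 [287.1 266.1] [381. 333.]
[[ 0.67403881 -0.04570562  0.        ]
 [ 0.66353077  0.05965587  0.        ]]
```

View pics/s12c.png

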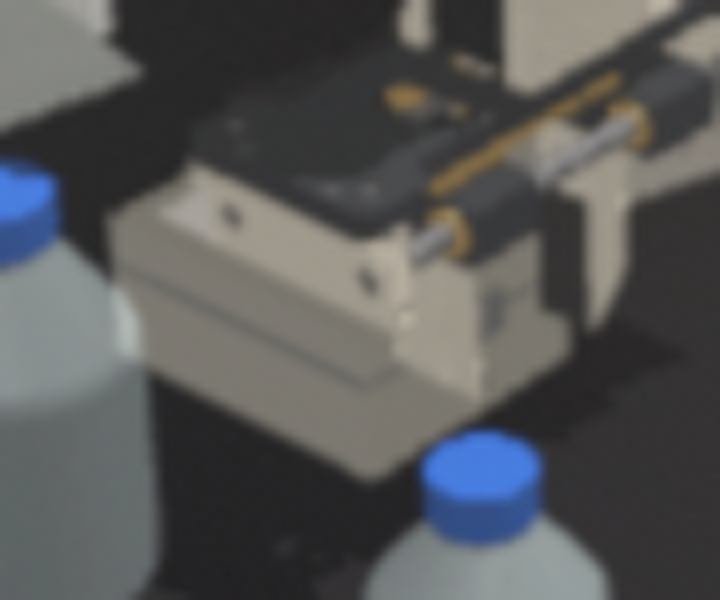

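```bash
cat >> plan.py <<'E'
def path2():
    c,h,t=path((.627,.004),.075,(.629,-.11),-.103)
    n=200; d=np.linspace(0,.2,n)[1:]; hh=-.103
    c2=np.c_[.629+d*np.sin(hh),-.11-d*np.cos(hh)]; t2=c2-.0645*np.array([np.sin(hh),-np.cos(hh)])
    t=np.r_[t,t2]; h=np.r_[h,np.full(len(c2),hh)]; t[:,0]-=.004
    return h,t
E
python3 - <<'E'
from plan import *
h,t=path2()
rows(t,h,np.arange(.063,-.06,-.006),.025)
E
```

```text
x 0.619 y 0.063 slide [-2.9  0.2 -0.1] roll -0.002
x 0.619 y 0.057 slide [-9.   0.3 -0.1] roll -0.001
x 0.620 y 0.051 slide [-15.    0.4  -0.1] roll 0.001
x 0.620 y 0.045 slide [-21.    0.6  -0.1] roll 0.004
x 0.621 y 0.039 slide [-27.    0.8  -0.1] roll 0.008
x 0.622 y 0.033 slide [-33.1   1.1  -0.1] roll 0.013
x 0.622 y 0.027 slide [-39.1   1.4  -0.1] roll 0.019
x 0.623 y 0.021 slide [-45.2   1.7  -0.1] roll 0.027
x 0.624 y 0.015 slide [-51.2   2.   -0.1] roll 0.035
x 0.625 y 0.009 slide [-57.2   2.4  -0.1] roll 0.044
x 0.626 y 0.003 slide [-63.3   2.8  -0.1] roll 0.055
x 0.626 y -0.003 slide [-69.3   3.1  -0.1] roll 0.066
x 0.627 y -0.009 slide [-75.4   3.5  -0. ] roll 0.078
x 0.628 y -0.015 slide [-81.4   3.9  -0. ] roll 0.092
x 0.629 y -0.021 slide [-87.5   4.2  -0. ] roll 0.106
x 0.629 y -0.027 slide [-93.5   4.5  -0. ] roll 0.122
x 0.630 y -0.033 slide [-99.5   4.8  -0. ] roll 0.138
x 0.631 y -0.039 slide [-105.6    5.    -0. ] roll 0.156
x 0.632 y -0.045 slide [-111.6    5.2   -0. ] roll 0.174
x 0.631 y -0.051 slide [-117.6    4.3    0. ] roll 0.177
x 0.630 y -0.057 slide [-123.5    3.3    0. ] roll 0.177
```

Emit:
{"name": "jog_arm", "arguments": {"increments": [{"slide":[-5,0,0],"roll":0,"gripper":0.5},{"slide":[-11,0,0],"roll":0.003,"gripper":0.5},{"slide":[-17,1,0],"roll":0.006,"gripper":0.5},{"slide":[-23,1,0],"roll":0.01,"gripper":0.5},{"slide":[-29,1,0],"roll":0.015,"gripper":0.5},{"slide":[-35,1,0],"roll":0.02,"gripper":0.5},{"slide":[-41,1,0],"roll":0.026,"gripper":0.5},{"slide":[-47,2,0],"roll":0.033,"gripper":0.5},{"slide":[-53,2,0],"roll":0.04,"gripper":0.5},{"slide":[-59,2,0],"roll":0.05,"gripper":0.5}]}}

```text
clock: 20.92
position: [0.6243, 0.0089, 0.025]
ee_rot: [2.193, 2.249, 0.0]
force: [1.4, 4.1, -0.1]
width: 0.503
```

```bash
python3 - <<'E'
from plan import *
h,t=path2()
d=grab('scene');save(cv2.resize(d['frame'][150:330,150:390],None,fx=3.3,fy=3.3),'s13.png')
rows(t,h,np.arange(.006,-.07,-.006),.025)
E
```

```text
x 0.625 y 0.006 slide [-1.2  0.6 -0.1] roll -0.002
x 0.626 y 0.000 slide [-7.2  1.3 -0.1] roll 0.009
x 0.627 y -0.006 slide [-13.2   2.   -0.1] roll 0.021
x 0.628 y -0.012 slide [-19.2   2.7  -0.1] roll 0.034
x 0.628 y -0.018 slide [-25.3   3.3  -0.1] roll 0.048
x 0.629 y -0.024 slide [-31.3   3.9  -0.1] roll 0.063
x 0.630 y -0.030 slide [-37.3   4.5  -0.1] roll 0.079
x 0.631 y -0.036 slide [-43.3   5.1  -0.1] roll 0.096
x 0.631 y -0.042 slide [-49.3   5.6  -0.1] roll 0.114
x 0.631 y -0.048 slide [-55.3   5.7  -0.1] roll 0.126
x 0.631 y -0.054 slide [-61.3   4.9  -0. ] roll 0.126
x 0.630 y -0.060 slide [-67.3   4.2  -0. ] roll 0.126
x 0.630 y -0.066 slide [-73.3   3.4  -0. ] roll 0.126
```

View pics/s13.png

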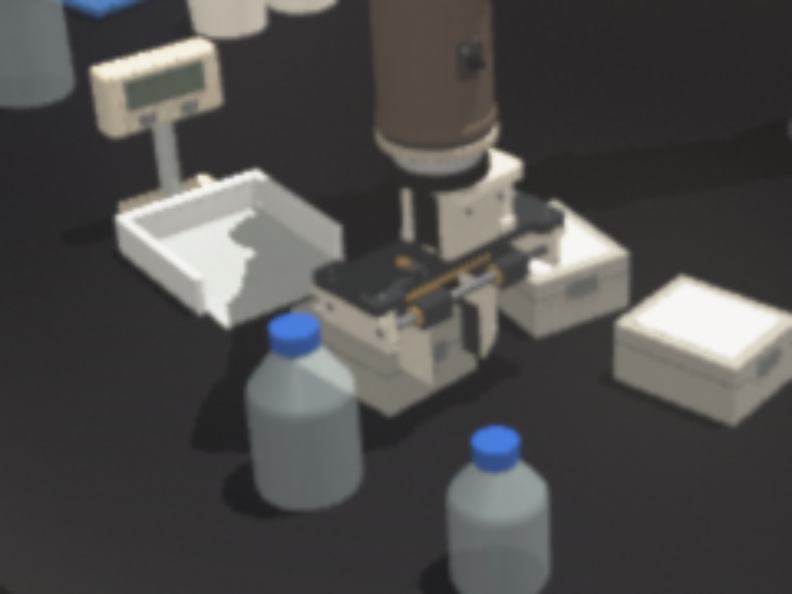

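The box points at the ramp. The big bottle (crop 300,430) is untouched, and the other two boxes are standing.

Emit:
{"name": "jog_arm", "arguments": {"increments": [{"slide":[-5,1,0],"roll":0.008,"gripper":0.5},{"slide":[-10,1,0],"roll":0.018,"gripper":0.5},{"slide":[-15,2,0],"roll":0.028,"gripper":0.5},{"slide":[-20,3,0],"roll":0.04,"gripper":0.5},{"slide":[-25,3,0],"roll":0.052,"gripper":0.5},{"slide":[-30,4,0],"roll":0.064,"gripper":0.5},{"slide":[-35,4,0],"roll":0.078,"gripper":0.5},{"slide":[-40,4,0],"roll":0.092,"gripper":0.5},{"slide":[-45,5,0],"roll":0.108,"gripper":0.5},{"slide":[-50,5,0],"roll":0.124,"gripper":0.5}]}}

```text
clock: 21.8
position: [0.6306, -0.0409, 0.0249]
ee_rot: [2.329, 2.108, 0.0]
force: [1.5, 3.8, 0.1]
width: 0.503
```

```bash
python3 - <<'E'
from plan import *
h,t=path2()
import pickle
s=arm.observe();print(s['force'])
d=grab('scene');pickle.dump(d,open('s14.pkl','wb'));save(cv2.resize(d['frame'][180:290,170:310],None,fx=5.5,fy=5.5),'s14.png')
d=grab('top');pickle.dump(d,open('t14.pkl','wb'));save(cv2.resize(d['frame'][140:320,300:540],None,fx=3.3,fy=3.3),'t14.png')
rows(t,h,np.arange(-.042,-.12,-.006),.025)
E
```

```text
[1.47184267 3.7994168  0.10979951]
x 0.631 y -0.042 slide [ 0.3  0.7 -0.1] roll -0.010
x 0.631 y -0.048 slide [-5.7  1.5 -0.1] roll 0.002
x 0.631 y -0.054 slide [-11.7   1.4  -0.1] roll 0.002
x 0.630 y -0.060 slide [-17.7   1.4  -0.1] roll 0.002
x 0.630 y -0.066 slide [-23.8   1.4  -0.1] roll 0.002
x 0.629 y -0.072 slide [-29.8   1.4  -0.1] roll 0.002
x 0.628 y -0.078 slide [-35.8   1.4  -0. ] roll 0.002
x 0.628 y -0.084 slide [-41.9   1.4  -0. ] roll 0.002
x 0.627 y -0.090 slide [-47.9   1.4  -0. ] roll 0.002
x 0.626 y -0.096 slide [-53.9   1.3  -0. ] roll 0.002
x 0.626 y -0.102 slide [-60.    1.3  -0. ] roll 0.002
x 0.625 y -0.108 slide [-66.    1.3  -0. ] roll 0.002
x 0.625 y -0.114 slide [-72.    1.3   0. ] roll 0.002
```

View pics/s14.png

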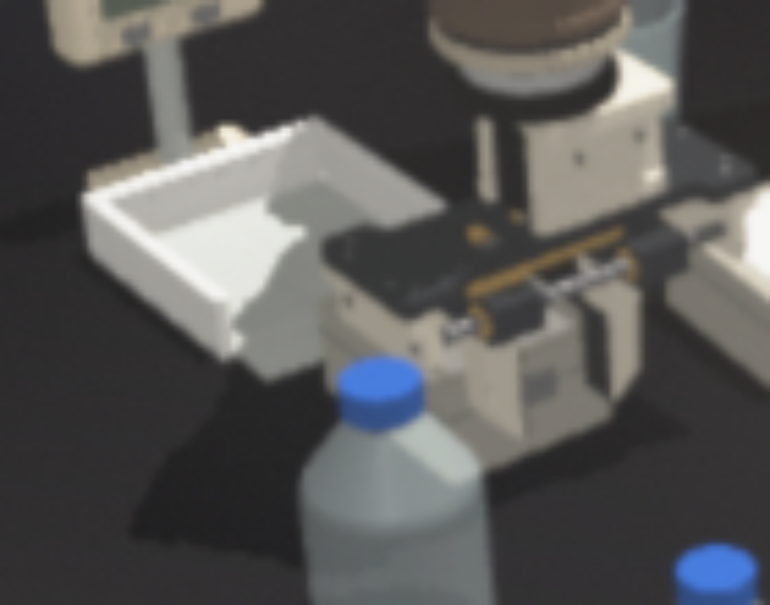

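View pics/t14.png

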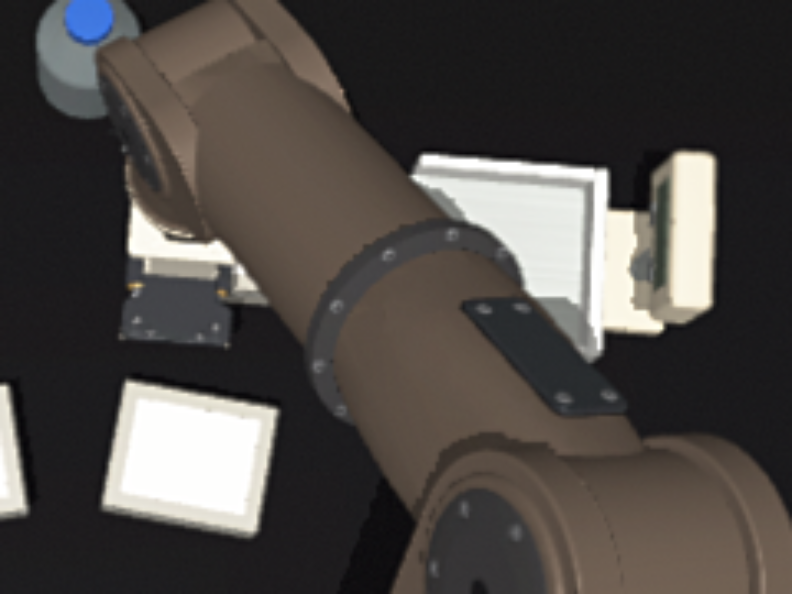

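```bash
python3 - <<'E'
from plan import *
import pickle
s=pickle.load(open('s14.pkl','rb'))
g=lambda x,y:(170+x/5.5-.4,180+y/5.5-.4)
print(onplane(s,[g(480,472),g(612,408)],0))
print('front x+ top z',onplane(s,[g(322,330)],.05), 'ramp corner',onplane(s,[g(268,381)],0))
E
```

```text
[[ 0.66581359 -0.05427381  0.        ]
 [ 0.58630981 -0.05217294  0.        ]]
front x+ top z [[ 0.68623055 -0.13973882  0.05      ]] ramp corner [[ 0.68623047 -0.19101762  0.        ]]
```

Emit:
{"name": "jog_arm", "arguments": {"increments": [{"slide":[-4,1,0],"roll":0,"gripper":0.5},{"slide":[-9,1,0],"roll":0,"gripper":0.5},{"slide":[-14,1,0],"roll":0,"gripper":0.5},{"slide":[-19,1,0],"roll":0,"gripper":0.5},{"slide":[-23,1,0],"roll":0,"gripper":0.5},{"slide":[-27,1,0],"roll":0,"gripper":0.5},{"slide":[-31,1,0],"roll":0,"gripper":0.5},{"slide":[-35,1,0],"roll":0,"gripper":0.5},{"slide":[-39,1,0],"roll":0,"gripper":0.5},{"slide":[-43,1,0],"roll":0,"gripper":0.5}]}}

```text
clock: 22.73
position: [0.6272, -0.0835, 0.0249]
ee_rot: [-2.327, -2.11, -0.0]
force: [1.4, 5.6, -1.1]
width: 0.496
```

```bash
python3 - <<'E'
from plan import *
import pickle
h,t=path2()
s=arm.observe();print(s['force'],s['ft_torque'])
d=grab('scene');pickle.dump(d,open('s15.pkl','wb'));save(cv2.resize(d['frame'][180:290,170:310],None,fx=5.5,fy=5.5),'s15.png')
rows(t,h,np.arange(-.09,-.12,-.006),.025)
E
```

```text
[ 1.38751681  5.58632605 -1.13451403] [ 0.97083242 -0.19396688 -0.00440414]
x 0.627 y -0.090 slide [-5.3  0.5 -0.1] roll 0.004
x 0.626 y -0.096 slide [-11.3   0.5  -0.1] roll 0.004
x 0.626 y -0.102 slide [-17.3   0.4  -0.1] roll 0.004
x 0.625 y -0.108 slide [-23.4   0.4  -0.1] roll 0.004
x 0.625 y -0.114 slide [-29.4   0.4  -0.1] roll 0.004
```

View pics/s15.png

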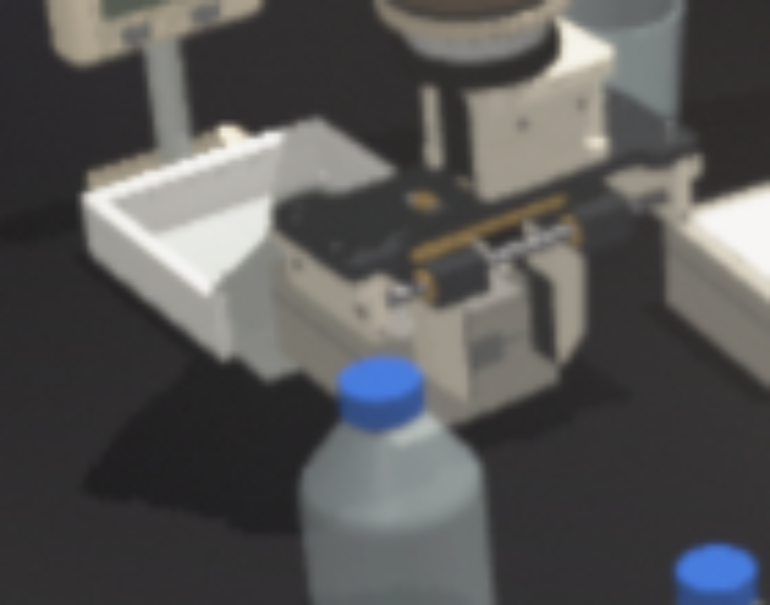

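```bash
python3 - <<'E'
from plan import *
import pickle
s=pickle.load(open('s15.pkl','rb'))
c=np.array([.625,-.148]);h=-.103;f=np.array([np.sin(h),-np.cos(h)]);l=np.array([np.cos(h),np.sin(h)])
for a,b in((1,1),(-1,1),(-1,-1)):
  for z in (0,.05):
    p=proj(s,np.r_[c+a*.055*f+b*.045*l,z])[0]; print(a,b,z,((p-[170,180]+.4)*5.5).round())
E
```

```text
1 1 0 [285. 352.]
1 1 0.05 [274. 264.]
-1 1 0 [405. 445.]
-1 1 0.05 [396. 354.]
-1 -1 0 [563. 380.]
-1 -1 0.05 [557. 291.]
```

The projected box corners agree with the picture to about 1 px (left edge at column 272 against 274, rear corner (557,380) against (563,380)). I'll go on up the ramp.

Emit:
{"name": "jog_arm", "arguments": {"increments": [{"slide":[-4,0,0],"roll":0,"gripper":0.5},{"slide":[-8,0,0],"roll":0,"gripper":0.5},{"slide":[-12,0,0],"roll":0,"gripper":0.5},{"slide":[-16,0,0],"roll":0,"gripper":0.5},{"slide":[-20,0,0],"roll":0,"gripper":0.5},{"slide":[-24,0,0],"roll":0,"gripper":0.5},{"slide":[-28,0,0],"roll":0,"gripper":0.5},{"slide":[-32,0,0],"roll":0,"gripper":0.5},{"slide":[-36,0,0],"roll":0,"gripper":0.5},{"slide":[-40,0,0],"roll":0,"gripper":0.5}]}}

```text
clock: 23.62
position: [0.6232, -0.1234, 0.0249]
ee_rot: [-2.328, -2.11, 0.0]
force: [0.4, 4.3, -0.9]
width: 0.502
```

```bash
python3 - <<'E'
from plan import *
import pickle
h,t=path2()
s=arm.observe();print(s['force'],s['ft_torque'],s['position'])
d=grab('scene');pickle.dump(d,open('s16.pkl','wb'));save(cv2.resize(d['frame'][180:290,170:310],None,fx=5.5,fy=5.5),'s16.png')
E
```

```text
[ 0.3925411   4.25930331 -0.94246674] [ 0.90875536 -0.14006977 -0.00699969] [ 0.62321454 -0.12342897  0.02490728]
```

View pics/s16.png

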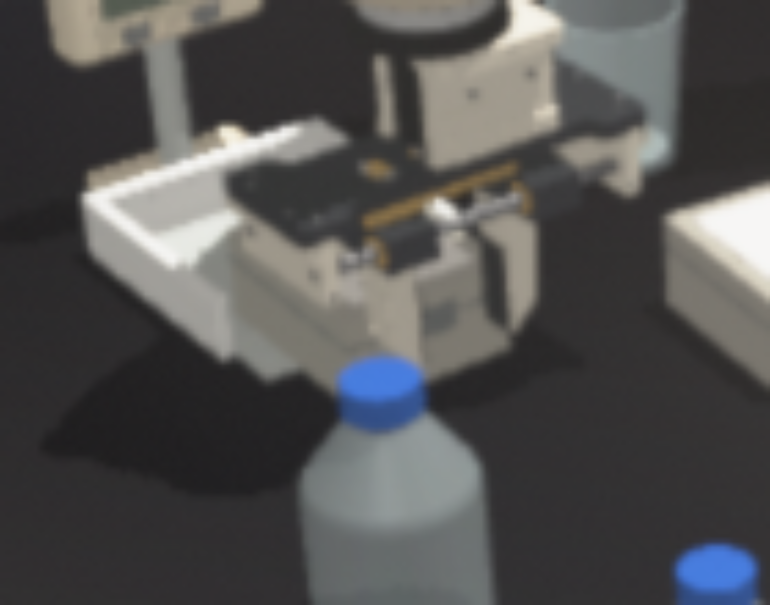

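Emit:
{"name": "jog_arm", "arguments": {"increments": [{"slide":[-4,0,0],"roll":0,"gripper":0.5},{"slide":[-8,0,0],"roll":0,"gripper":0.5},{"slide":[-12,0,0],"roll":0,"gripper":0.5},{"slide":[-16,0,0],"roll":0,"gripper":0.5},{"slide":[-20,0,0],"roll":0,"gripper":0.5},{"slide":[-24,0,0],"roll":0,"gripper":0.5},{"slide":[-28,0,0],"roll":0,"gripper":0.5},{"slide":[-32,0,0],"roll":0,"gripper":0.5},{"slide":[-36,0,0],"roll":0,"gripper":0.5},{"slide":[-40,0,0],"roll":0,"gripper":0.5}]}}

```text
clock: 24.5
position: [0.6204, -0.1615, 0.0259]
ee_rot: [2.326, 2.111, 0.004]
force: [0.4, 7.0, 5.2]
width: 0.502
```

```bash
python3 - <<'E'
from plan import *
s=arm.observe();print(s['force'],s['ft_torque'],s['position'])
d=grab('scene');save(cv2.resize(d['frame'][170:280,160:300],None,fx=5.5,fy=5.5),'s17.png')
E
```

```text
[0.36770557 6.96050102 5.17350403] [ 1.49901586 -0.30574343  0.05484691] [ 0.62044346 -0.16148565  0.02588193]
```

View pics/s17.png

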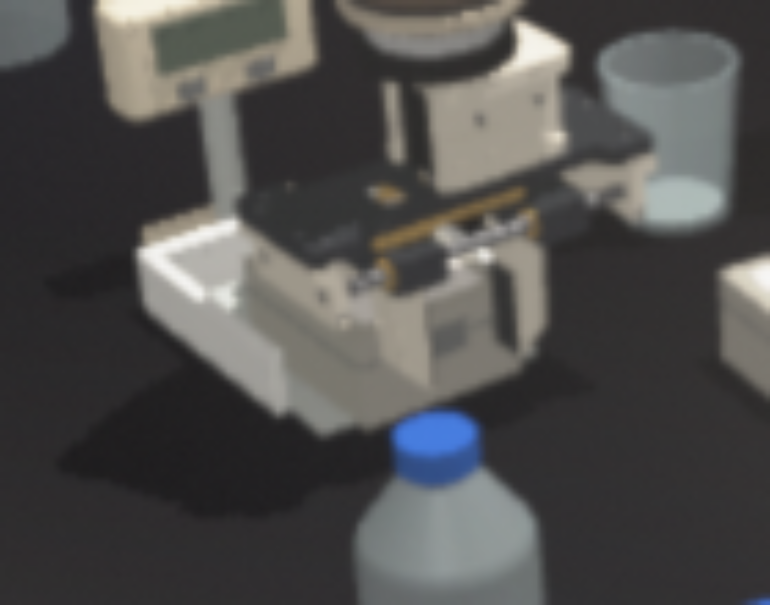

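Emit:
{"name": "jog_arm", "arguments": {"increments": [{"slide":[-4,0,0],"roll":0,"gripper":0.5},{"slide":[-8,0,-0.5],"roll":0,"gripper":0.5},{"slide":[-12,0,-1],"roll":0,"gripper":0.5},{"slide":[-16,0,-1],"roll":0,"gripper":0.5},{"slide":[-20,0,-1.5],"roll":0,"gripper":0.5},{"slide":[-24,0,-2],"roll":0,"gripper":0.5},{"slide":[-28,0,-2.5],"roll":0,"gripper":0.5},{"slide":[-32,0,-3],"roll":0,"gripper":0.5},{"slide":[-36,0,-3],"roll":0,"gripper":0.5},{"slide":[-40,0,-3],"roll":0,"gripper":0.5}]}}

```text
clock: 25.38
position: [0.6154, -0.2031, 0.0279]
ee_rot: [-2.328, -2.11, 0.0]
force: [0.8, 3.0, -2.2]
width: 0.499
```

```bash
python3 - <<'E'
from plan import *
s=arm.observe();print(s['force'],s['ft_torque'],s['position'])
d=grab('scene');save(cv2.resize(d['frame'][170:280,160:300],None,fx=5.5,fy=5.5),'s18.png')
E
```

```text
[ 0.79455362  2.99828538 -2.15383263] [ 0.74824008 -0.12497865  0.06353477] [ 0.61536493 -0.20311671  0.02787715]
```

View pics/s18.png

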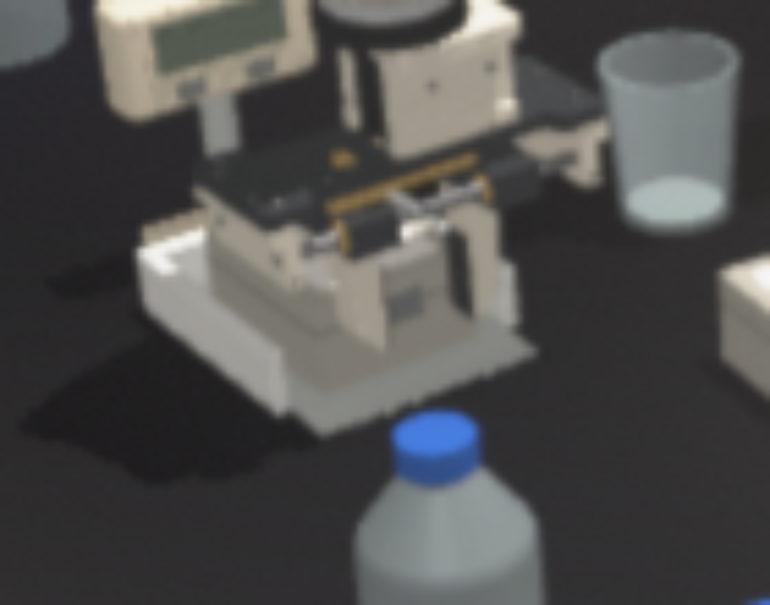

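Emit:
{"name": "jog_arm", "arguments": {"increments": [{"slide":[-2,0,0],"roll":0,"gripper":0.5},{"slide":[-5,0,0],"roll":0,"gripper":0.5},{"slide":[-8,0,0],"roll":0,"gripper":0.5},{"slide":[-10,0,0],"roll":0,"gripper":0.5},{"slide":[-12,0,0],"roll":0,"gripper":0.5},{"slide":[-14,0,0],"roll":0,"gripper":0.5},{"slide":[-16,0,0],"roll":0,"gripper":0.5},{"slide":[-17,0,0],"roll":0,"gripper":0.5},{"slide":[-18,0,0],"roll":0,"gripper":0.5},{"slide":[-19,0,0],"roll":0,"gripper":0.5}]}}

```text
clock: 26.27
position: [0.6136, -0.2216, 0.0279]
ee_rot: [-2.328, -2.11, -0.0]
force: [-1.0, 3.0, -0.5]
width: 0.498
```

Emit:
{"name": "jog_arm", "arguments": {"increments": [{"slide":[-0.5,0,0],"roll":0,"gripper":0.5},{"slide":[-1,0,0],"roll":0,"gripper":0.5},{"slide":[-1.5,0,0],"roll":0,"gripper":0.5},{"slide":[-2,0,0],"roll":0,"gripper":0.5},{"slide":[-2.5,0,0],"roll":0,"gripper":0.5},{"slide":[-3,0,0],"roll":0,"gripper":0.5},{"slide":[-3,0,0],"roll":0,"gripper":0.5},{"slide":[-3,0,0],"roll":0,"gripper":0.5},{"slide":[-3,0,0],"roll":0,"gripper":0.5},{"slide":[-3,0,0],"roll":0,"gripper":0.5}]}}

```text
clock: 27.1
position: [0.6133, -0.2247, 0.028]
ee_rot: [2.328, 2.11, -0.0]
force: [-0.0, 3.1, -1.6]
width: 0.497
```

Emit:
{"name": "jog_arm", "arguments": {"increments": [{"slide":[-0.5,0,0],"roll":0,"gripper":0.5},{"slide":[-1,0,0],"roll":0,"gripper":0.5},{"slide":[-1.5,0,0],"roll":0,"gripper":0.5},{"slide":[-2,0,0],"roll":0,"gripper":0.5},{"slide":[-2.5,0,0],"roll":0,"gripper":0.5},{"slide":[-3,0,0],"roll":0,"gripper":0.5},{"slide":[-3,0,0],"roll":0,"gripper":0.5},{"slide":[-3,0,0],"roll":0,"gripper":0.5},{"slide":[-3,0,0],"roll":0,"gripper":0.5},{"slide":[-3,0,0],"roll":0,"gripper":0.5}]}}

```text
clock: 27.93
position: [0.6133, -0.2255, 0.028]
ee_rot: [-2.326, -2.11, -0.003]
force: [0.2, 8.4, -0.4]
width: 0.501
```

```bash
python3 - <<'E'
from plan import *
s=arm.observe();print(s['force'],s['ft_torque'],s['position'])
d=grab('scene');save(cv2.resize(d['frame'][170:280,160:300],None,fx=5.5,fy=5.5),'s19.png')
d=grab('wrist');save(d['frame'],'w19.png')
E
```

```text
[ 0.18286473  8.39930543 -0.39076167] [ 1.68684122 -0.12215262 -0.20278989] [ 0.61328395 -0.22551293  0.02803354]
```

View pics/s19.png

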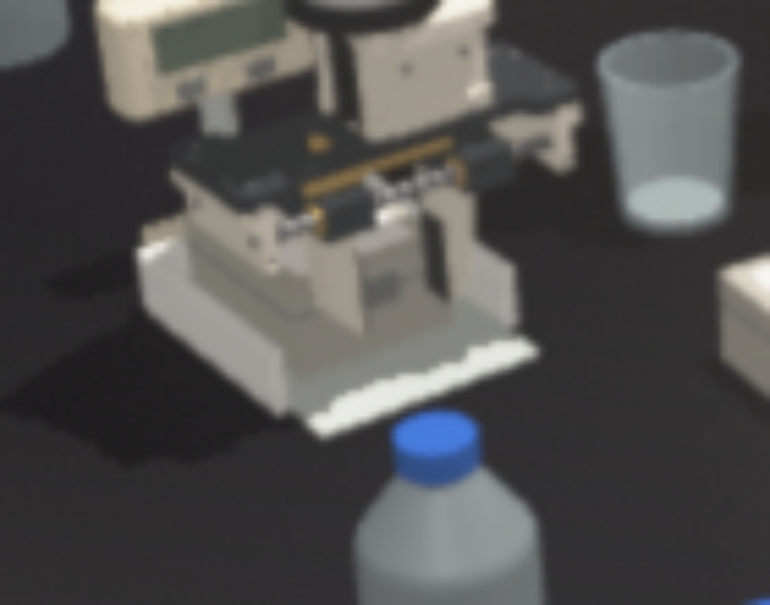

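The box has stopped at y = -0.2255, within 2 mm of the predicted home position, and the force has risen. It is on the plate between the side fences. One light press more will square it, then I'll withdraw.

Emit:
{"name": "jog_arm", "arguments": {"increments": [{"slide":[-0.5,0,0],"roll":0,"gripper":0.5},{"slide":[-1,0,0],"roll":0,"gripper":0.5},{"slide":[-1.5,0,0],"roll":0,"gripper":0.5},{"slide":[-2,0,0],"roll":0,"gripper":0.5},{"slide":[-2.5,0,0],"roll":0,"gripper":0.5},{"slide":[-2.5,0,0],"roll":0,"gripper":0.5},{"slide":[-2.5,0,0],"roll":0,"gripper":0.5},{"slide":[-2.5,0,0],"roll":0,"gripper":0.5},{"slide":[-2.5,0,0],"roll":0,"gripper":0.5},{"slide":[-2.5,0,0],"roll":0,"gripper":0.5}]}}

```text
clock: 28.87
position: [0.6133, -0.2255, 0.0281]
ee_rot: [-2.323, -2.11, -0.006]
force: [-0.1, 13.1, -0.5]
width: 0.501
```

```bash
python3 - <<'E'
from plan import *
s=arm.observe();print(s['force'],s['ft_torque'],s['position'])
E
```

```text
[-0.09216881 13.08812034 -0.53050496] [ 2.84824162 -0.04840619 -0.47091194] [ 0.61326364 -0.22554524  0.02809713]
```

Emit:
{"name": "jog_arm", "arguments": {"increments": [{"slide":[3,0,0],"roll":0,"gripper":0.5},{"slide":[8,0,0],"roll":0,"gripper":0.5},{"slide":[18,0,0],"roll":0,"gripper":0.5},{"slide":[30,0,0],"roll":0,"gripper":0.5},{"slide":[42,0,0],"roll":0,"gripper":0.5},{"slide":[45,0,-30],"roll":0,"gripper":0.5},{"slide":[45,0,-70],"roll":0,"gripper":0.5},{"slide":[45,0,-110],"roll":0,"gripper":0.5},{"slide":[45,0,-150],"roll":0,"gripper":0.5},{"slide":[45,0,-190],"roll":0,"gripper":0.5}]}}

```text
clock: 29.7
position: [0.6171, -0.1837, 0.2201]
ee_rot: [2.326, 2.111, 0.0]
force: [1.3, -0.7, -0.7]
width: 0.502
```

```bash
python3 - <<'E'
from plan import *
import pickle
go((.45,.1,.25))
d=grab('scene');pickle.dump(d,open('s20.pkl','wb'));save(cv2.resize(d['frame'][170:280,160:300],None,fx=5.5,fy=5.5),'s20.png')
E
```

```text
t 29.70 pos [ 0.6171 -0.1837  0.2201] yaw 84.5 slide [ 266.3 -193.7  -30. ] roll 0.000 F [ 1.25 -0.69 -0.73] w 0.50 j [ 0.65  0.57 -0.7   1.49  0.38  1.22 -0.2 ]
```

View pics/s20.png

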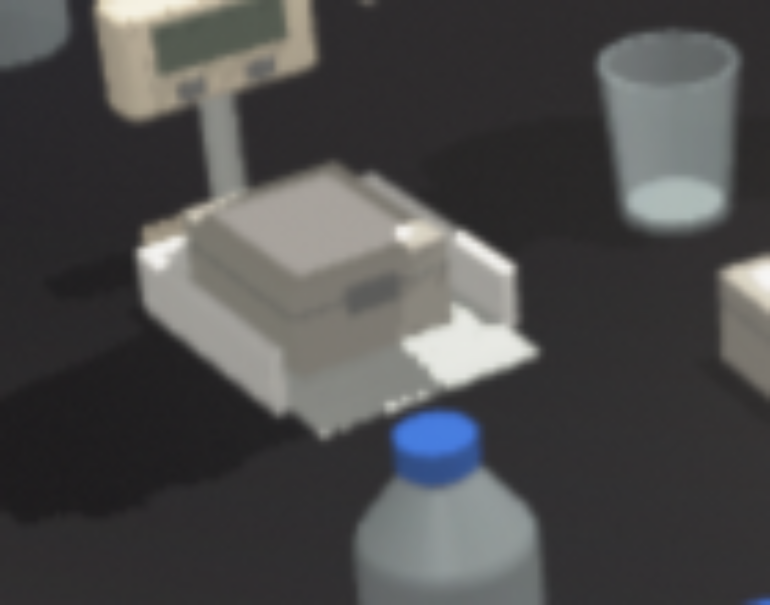

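The box sits on the plate against the back fence. I'll clear the arm to check from above.

Emit:
{"name": "jog_arm", "arguments": {"increments": [{"slide":[30,0,-40],"roll":0,"gripper":0.5},{"slide":[60,-30,-60],"roll":0,"gripper":0.5},{"slide":[90,-60,-60],"roll":0,"gripper":0.5},{"slide":[120,-90,-60],"roll":0,"gripper":0.5},{"slide":[150,-120,-60],"roll":0,"gripper":0.5},{"slide":[180,-150,-60],"roll":0,"gripper":0.5},{"slide":[210,-180,-60],"roll":0,"gripper":0.5},{"slide":[240,-194,-60],"roll":0,"gripper":0.5},{"slide":[266,-194,-60],"roll":0,"gripper":0.5},{"slide":[266,-194,-60],"roll":0,"gripper":0.5}]}}

```text
clock: 30.58
position: [0.4482, 0.1057, 0.2789]
ee_rot: [2.318, 2.12, 0.005]
force: [-1.1, 0.1, -0.0]
width: 0.506
```

```bash
python3 - <<'E'
from plan import *
import pickle
go((.45,.1,.28))
d=grab('top');pickle.dump(d,open('t21.pkl','wb'));save(d['frame'],'t21.png')
save(cv2.resize(d['frame'][170:340,390:540],None,fx=3.5,fy=3.5,interpolation=cv2.INTER_NEAREST),'t21c.png')
d=grab('scene');pickle.dump(d,open('s21.pkl','wb'));save(d['frame'],'s21.png')
E
```

```text
t 30.58 pos [0.4482 0.1057 0.2789] yaw 84.9 slide [-5.5  2.3 -1.1] roll 0.000 F [-1.12  0.12 -0.01] w 0.51 j [ 0.41  0.23 -0.89  1.82  0.19  1.18 -0.63]
```

View pics/t21.png

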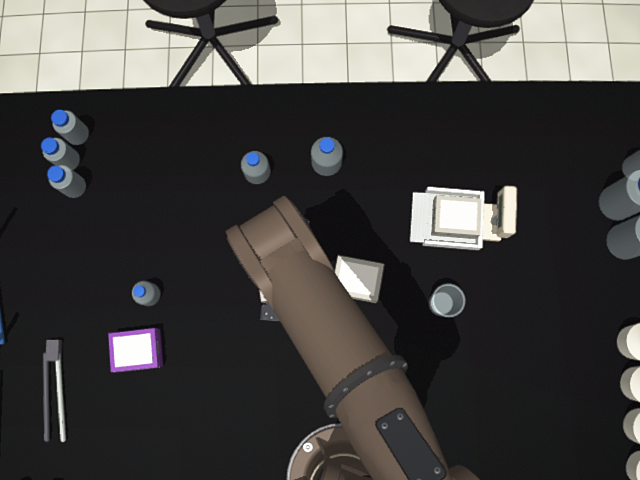

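View pics/t21c.png

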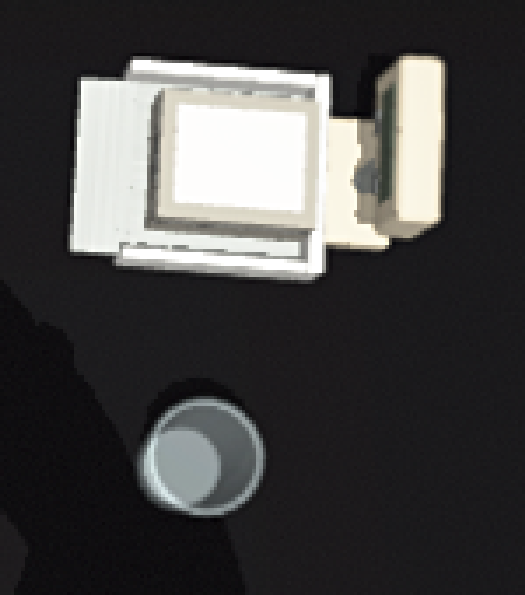

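View pics/s21.png

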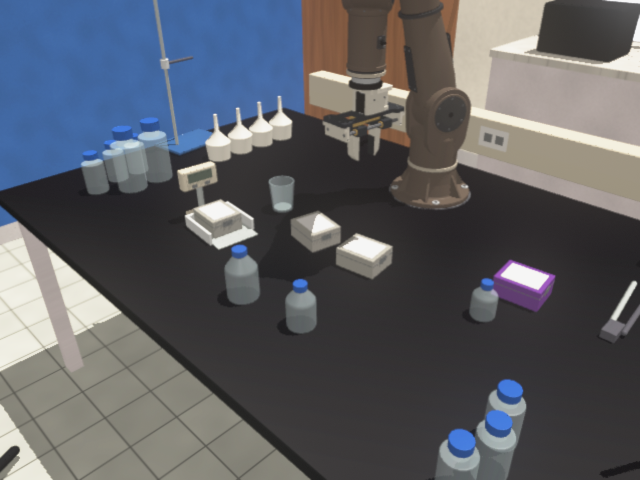

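```bash
python3 - <<'E'
from h import *
import pickle
np.set_printoptions(precision=4,suppress=True)
t=pickle.load(open('t21.pkl','rb'));s=pickle.load(open('s21.pkl','rb'));t0=pickle.load(open('top0.pkl','rb'))
m=np.zeros((480,640),np.uint8);m[185:245,432:486]=(t['frame'][185:245,432:486].min(2)>250)
cs,_=cv2.findContours(m,cv2.RETR_EXTERNAL,cv2.CHAIN_APPROX_NONE);c=max(cs,key=cv2.contourArea)
r=cv2.minAreaRect((onplane(t,c.reshape(-1,2),.053)[:,:2]*1000).astype(np.float32));print(r)
a=np.radians(-95.9);xs=np.array([np.cos(a),np.sin(a)]);ys=np.array([-xs[1],xs[0]])
f=lambda x,y:(390+x/3.5,170+y/3.5)
st=(onplane(t,f(312,90),.035)+onplane(t,f(308,262),.035))[0,:2]/2
ramp=(onplane(t,f(80,78),0)+onplane(t,f(70,250),0))[0,:2]/2
for nm,S in (('fence',st),('ramp-derived',ramp+.161*xs)):
    d=np.array(r[0])/1000-S; print(nm,S,'x',d@xs,'y',d@ys)
# top-plane corners
W=onplane(t,[f(162,88),f(322,100),f(152,205),f(315,218)],.053)[:,:2];print(W, np.degrees(np.arctan2(*(W[1]-W[0])[::-1])))
# other two boxes: scene lids
for u in ((315,222),(364,244)):
    pass
save(cv2.resize(s['frame'][200:285,280:400],None,fx=6,fy=6,interpolation=cv2.INTER_CUBIC),'s21c.png')
save(cv2.resize(s['frame'][170:255,170:290],None,fx=6,fy=6,interpolation=cv2.INTER_CUBIC),'s21d.png')
E
```

```text
((614.6945190429688, -290.93243408203125), (86.23342895507812, 67.05247497558594), 84.34742736816406)
fence [ 0.6042 -0.3446] x -0.05450583132171289 y 0.0049238219114619165
ramp-derived [ 0.6068 -0.3467] x -0.05629146823876817 y 0.0021184864736595566
[[ 0.6637 -0.2409]
 [ 0.6533 -0.3516]
 [ 0.5818 -0.2297]
 [ 0.5706 -0.3413]] -95.34725368010764
```

View pics/s21c.png

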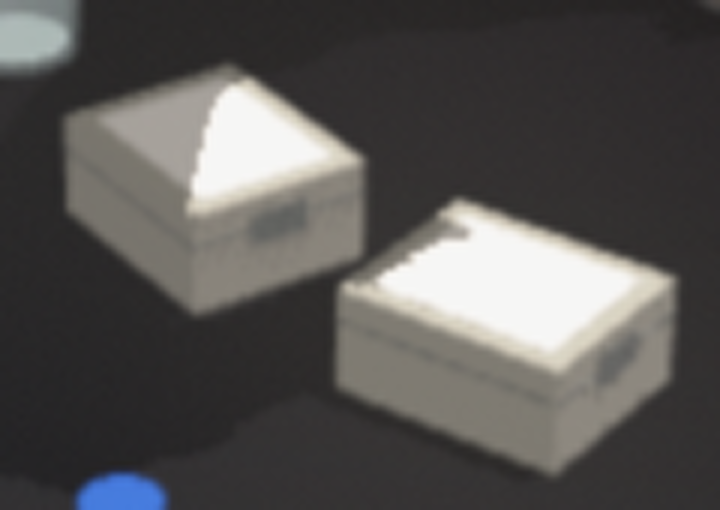

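View pics/s21d.png

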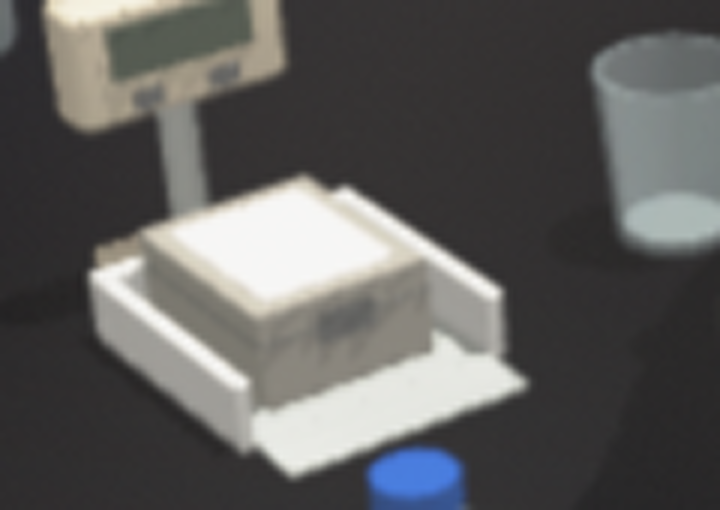

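From above, the box centre is 54.5 to 56.3 mm in front of the fence, 2 to 5 mm off the middle line and within about 1 degree of straight. The other two boxes stand upright, about 15 to 20 mm from their starts, and the glassware is in place.

```bash
python3 -c "
from h import *
s=arm.observe();print(s['clock'],abs(s['dq']).max(),s['force']);print(arm.sign_off())"
```

```text
30.6833 0.04173307596189803 [-0.5064075  -0.76286078 -0.39482855]
the job is handed in; nothing more can be done
None
```

The full box is on the scale, home against the back fence, and I handed the job in at about 31 s of the 72 s allowed. No verdict was reported.

**Finding it:** I nudged each box with both fingers. The box furthest to the robot's left (+y) took about 8 N and the other two about 1.3 to 2 N. About 6 N of vertical load came with that first 8 N, so the gap there is larger than the weights alone explain. Later end-on pushes on that box, with little vertical load, took 3 to 6 N. I therefore took it to be the full one.

**Moving it:** I pushed it sideways into the gap in front of the bottles, then end-on along a gentle curve up the ramp. It came to a firm stop at the fence under 13 N.

**Last checks:**

| Check | Measured | Limit |
|---|---|---|
| Distance from box centre to fence | 54.5 mm (fence edge) or 56.3 mm (ramp edge) | 48 to 62 mm |
| Off the middle line | 2 to 5 mm | 25 mm |
| Angle to the scale | about 0.01 rad | 0.1 rad |
| Other two boxes, moved | about 15 to 20 mm, both upright | 50 mm (judged at 60 mm) |

- **Measurement disagreement:** the two scale references differ by about 3 mm, and both put the box within the limits.
- **Other boxes:** their movement is worked out from how far I pushed them, and the last pictures only confirm they are standing.
- **Glassware:** it looks unmoved in the last pictures.
- **Arm:** it was clear of everything when I handed in.
- **Not checked:** I could not read the scale display, so the box's weight on the plate is unconfirmed.

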